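# Check the thickness tester on the middle step of a step gauge

## Robot

A 6-joint arm with a two-finger parallel gripper is mounted at the origin on a cart in front of the work surface, level with it; the furniture and walls round the work are solid. World frame = base frame: x ahead of the robot, y to its left, z up, the work surface at z = 0. Lengths are in m, angles in rad, forces in N, time in s.
With the tool pointing down it reaches from about 0.35 to 0.975 m from the base axis. Payload 4.9 kg.
Tool frame: the origin (TCP) lies between the finger pads; the fingertips stand 8 mm ahead of it and the grasp point (between the pads) lies 11 mm behind it; z points along the fingers, y is the direction in which the jaws open and shut (so a half turn about z gives the same grasp; the last joint's range is limited). The gripper opens to 85 mm and grips with 20 to 120 N. Pads are 22 mm wide; open, the fingers measure 114 mm over their backs; the gripper's body (76 mm by 85 mm) begins 54 mm behind the grasp point. The pads swing forward as they close: fully open they stand 13 mm farther back than shut.
Start: joints at [1.16, 0.053, 1.613, -0, 1.476, -0.119], TCP at [0.18, 0.599, 0.239] pointing down, gripper open.
Joint ranges: [-3.01, 3.01], [-1.01, 2.22], [0.06, 2.58], [-1.02, 4.17], [0.09, 2.62], [-3.14, 3.14]. Speed limits (rad/s): [2.57, 2.57, 3.14, 3.14, 3.14, 3.14].

## Interface

Orientations are given as a rotation vector (axis times angle).
In Python, from station import ctrl gives the robot as it stands. The module is installed in compiled form; this text tells all that it offers.
- The arm moves only by the shell command python3 -m creep 'ROWS' [FORCE]. ROWS is JSON, a list of rows, each an object with "hand": the opening, from 0 (shut) to 1 (fully open); "translation": the shift along the tool's x, y, z in cm, a list of three; "delta_rot": the turn, a rotation vector about the tool's x, y, z in degrees, a list of three. A call has 1 to 8 rows; each row shifts and turns the commanded pose from where the row before left it, along the tool's axes as they then stand; what a row does not reach is not made up. A row lasts 1/8 s, in which the tool goes at most 62.5 mm and 10.7 degrees, less where a joint would pass 70% of its speed; a pose out of reach is approached as far as the arm can. A call with a gripper value outside its range is refused whole. The fingers move at their own pace and stop on an object; FORCE is the grip in N (left out, the last holds). Time passes only in rows, so rows that do not move let the fingers close. It gives the time, the measured TCP pose, the force and the opening at its end, in the units of the state.
- ctrl.get_obs(): the state, without advancing time (a new reading comes with each control period).
- ctrl.get_image(name): name is "scene" or "top" or "wrist"; returns (picture, depth): 420x560x3 uint8, red, green, blue; 420x560 float32, m along the optical axis (not along the pixel's ray), 0 where there is no reading.
- ctrl.calibration(name): a dict with "fx", "fy", "cx", "cy" (pixels), "T" (4x4, takes a point from camera to world coordinates). Camera axes: x right, y up, looking along -z (the intrinsics and any distortion apply to the point x, -y, -z); pixel columns grow to the right and rows downward; lengths in m; the calibration is good to about 2 mm. A picture is of the moment at which its call begins: read the wrist's pose just before it. calibration takes no time and is no camera call; for the wrist camera it gives the pose at the moment of the call.
- ctrl.finish_job(): hands the job in, once; it reports no verdict.
The state is a dict: "t": time; "q": joint angles; "dq": joint speeds; "effort": joint torques, N m; "tool_pos": TCP position; "tool_rot": TCP orientation; "contact_force": force on the tool from outside, world axes, zero at the start; "wrist_torque": the same for the moment, N m; "opening": finger opening in m.
Only numpy, scipy, OpenCV 4.12 (cv2) and the standard library are available. Lean on these libraries where they do the work, as an engineer would, in place of code of your own. Each camera call takes 0.05 s, during which the arm holds its last target.

## Task

Check the lever thickness tester against the middle step of the stepped gauge blade (not the plain one): swing the tester's lift lever fully up, slide the stepped blade in from the front, thin end first and flat between the guide rails, until the middle of its middle step lies under the raised foot. Then swing the lever fully down again so that the foot rests on that step, and leave the gauge lying there. Do not disturb the other things on the bench.

Things in the scene. Friction and masses are not known exactly. Their poses are not given: they have to be found in the camera images.
- anvil (a point): Point on the platen of the thickness tester (fixed grey C-frame, base 124 x 158 mm) right under its foot, on the platen's top face, 34 mm above the worktop. +x: direction in which the blade is slid in (from the front, the dial side, to the back); +y: towards the upright column; z up. The platen runs from x = -47 to +47 mm, y = -30 to +30 mm
- guide_mouth (a point): Middle of the front edge of the platen's top face, 47 mm in front of the anvil point, same axes. Two rails 6 mm tall and 33 mm apart (inner faces 16.5 mm either side of the anvil's x axis) guide the blade from 15 mm behind this edge to the platen's back; at the edge itself they flare out to about 43 mm apart
- dial (a point): Centre of the white dial face, 156 mm above the worktop, over the foot and 31 mm in front of its axis; dial 56 mm across. Behind it the upper arm, 122 to 178 mm above the worktop, runs from 16 mm on the lever's side of the foot's axis to the column, which stands 58 to 88 mm to +y of that axis. The spindle's cap tops the tester, at most 216 mm above the worktop
- lift_lever (a joint): Angle of the tester's lift lever (rad): 0 = level, fully down, foot free to sink; 0.62 = fully up, its stop, foot raised. Its horizontal hinge is parallel to the anvil's x axis. It is stiff (about 4 N at the knob to raise, 1.5 N to lower) and stays where it is left
- lift_lever_knob (a point): Centre of the black barrel knob at the end of the lift lever, 121 mm from the hinge, on the tester's -y side: a cylinder 21 mm across and 18 mm long, lying along the anvil's x axis; it can be pinched from above by its two end faces. As the lever opens it rises by 70 mm and moves in to +y by 23 mm, on an arc about the hinge
- lift_lever_hinge (a point): Point on the lift lever's hinge axis (the axis is the anvil's x axis), 26 mm to +y of the foot's axis and 82 mm above the worktop
- foot (a joint): Height (m) of the foot above the platen: 0 = on the platen; the lever fully up raises it to about 0.018. The foot is round, 12 mm across, on a vertical spring spindle, and presses down with about 3 to 4 N. With the lever down it sinks until it rests on whatever lies under it; the dial shows its height
- step_gauge_grip (a point): Centre of the handle of the stepped gauge blade (loose, about 0.17 kg, 162 mm long, flat underside, mass centre about 25 mm from here towards the blade). Black handle 84 mm long, 24 mm wide, 20 mm tall; this point is half-way up. +x points from the handle to the thin end, whose tip is 120 mm from here
- step_gauge_mid (a point): Middle of the upper face of the middle step of the stepped gauge, 87 mm from the handle's centre, 8 mm above the underside; x along the blade to the tip. The steel blade, 30 mm wide, has three steps each 22 mm long: 12 mm thick next to the handle, 8 mm in the middle, 4 mm at the tip (last 4 mm only 24 mm wide)
- plain_gauge_grip (a point): Centre of the handle of the other, plain gauge blade: same handle and outline, but the blade is 8 mm thick all along. A bystander
- slide_box: Bystander: printed card box 84 x 32 x 29 mm; origin at the middle of its underside
- timer: Bystander: white lab timer lying flat, 62 x 62 x 18 mm; origin under its middle
- petri_dish: Bystander: open dish, 59 mm across, 13 mm tall; origin under its middle
- felt_pen: Bystander: pen lying flat, 134 mm long, 14 mm thick; origin under its middle
- screwdriver: Bystander: red-handled screwdriver lying flat, 145 mm long, 21 mm thick; origin under its middle
- forceps: Bystander: steel forceps lying flat, 136 mm long, 9 mm tall; origin under its middle
- beaker_tall: Bystander: glass beaker, 49 mm across, 86 mm tall, upright; origin under its middle

How it is judged:
By the outcome, as a careful person would: the job done as asked, in the order asked, and still so for the second after the job is handed in, with the robot touching nothing.
It also fails if it takes over 67 s, if anything falls off the work surface, if the arm or the gripper's body presses on something with over 40 N, if the wrist force passes 120 N, or if a joint passes its speed limit or range.

## Working session

There is one attempt and no reset: what is moved stays moved. The work goes in short steps, Python scripts to look and compute and a shell command to move; the robot and the scene stay as the last step left them, time stands still between calls to the robot, and variables do not carry over. Pictures are saved under pics/ and viewed, and the job is handed in when it is done.

```bash
mkdir -p pics; cat > h.py <<'E'
import numpy as np, cv2
from station import ctrl
from scipy.spatial.transform import Rotation as R
def snap(name,fn):
    im,d=ctrl.get_image(name); c=ctrl.calibration(name)
    cv2.imwrite('pics/'+fn+'.png',im[:,:,::-1]); np.savez('pics/'+fn+'.npz',im=im,d=d,**{k:c[k] for k in ('fx','fy','cx','cy','T')})
    return im,d,c
def load(fn):
    z=np.load('pics/'+fn+'.npz'); return z['im'],z['d'],z
def pts(d,c):
    v,u=np.indices(d.shape); x=(u-c['cx'])/c['fx']*d; y=(v-c['cy'])/c['fy']*d
    P=np.stack([x,-y,-d,np.ones_like(d)],-1)@np.array(c['T']).T
    return P[...,:3]
def ray(u,v,z,c):
    T=np.array(c['T']); r=T[:3,:3]@np.array([(u-c['cx'])/c['fx'],-(v-c['cy'])/c['fy'],-1]); o=T[:3,3]
    return o+r*(z-o[2])/r[2]
E
python3 - <<'E'
from h import *
print(ctrl.get_obs())
for n in ('scene','top','wrist'):
    im,d,c=snap(n,n+'0'); print(n,{k:c[k] for k in c if k!='T'},np.round(c['T'],3).tolist())
E
```

```text
{'t': 0.0, 'q': array([ 1.15997757e+00,  5.33737451e-02,  1.61431938e+00, -2.51681329e-06,
        1.47598948e+00, -1.18983835e-01]), 'dq': array([ 0.00059251, -0.00024374, -0.00039318,  0.00080754,  0.00031423,
        0.00151104]), 'effort': array([-1.76351892e-03, -3.93672037e+01, -3.70175171e+01, -3.19653427e-04,
        6.92753558e-03, -1.20543584e-05]), 'tool_pos': array([0.17956214, 0.59800876, 0.23803737]), 'tool_rot': array([-0.45670839, -3.10766621,  0.00316885]), 'contact_force': array([-0.42201104,  0.46431473,  0.09967267]), 'wrist_torque': array([-0.0815259 ,  0.02275924,  0.05659571]), 'opening': 0.08515231103350765}
scene {'fx': 391.93617735444155, 'fy': 391.93617735444155, 'cx': 282.53275140050255, 'cy': 210.67699559809589} [[0.775, 0.298, -0.558, -0.042], [-0.632, 0.38, -0.675, -0.686], [0.011, 0.876, 0.483, 0.627], [0.0, 0.0, 0.0, 1.0]]
top {'fx': 409.14456814878605, 'fy': 409.14456814878605, 'cx': 273.9511614828583, 'cy': 213.6133740914615} [[0.1, 0.971, -0.216, 0.218], [-0.995, 0.098, -0.019, 0.002], [0.002, 0.217, 0.976, 1.451], [0.0, 0.0, 0.0, 1.0]]
wrist {'fx': 321.4017543604306, 'fy': 321.4017543604306, 'cx': 281.0744957649574, 'cy': 208.62546195216115} [[0.287, -0.915, -0.283, 0.108], [0.958, 0.274, 0.086, 0.62], [-0.001, -0.296, 0.955, 0.372], [0.0, 0.0, 0.0, 1.0]]
```

View pics/scene0.png

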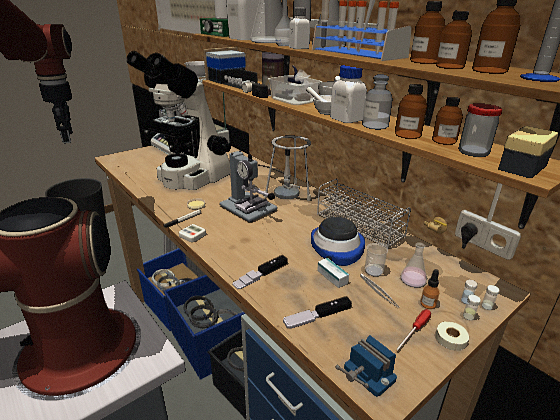

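View pics/top0.png

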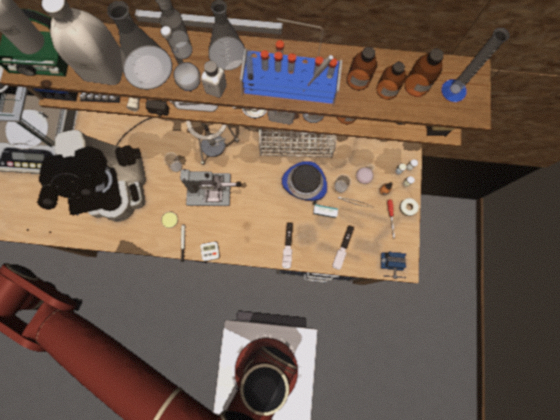

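View pics/wrist0.png

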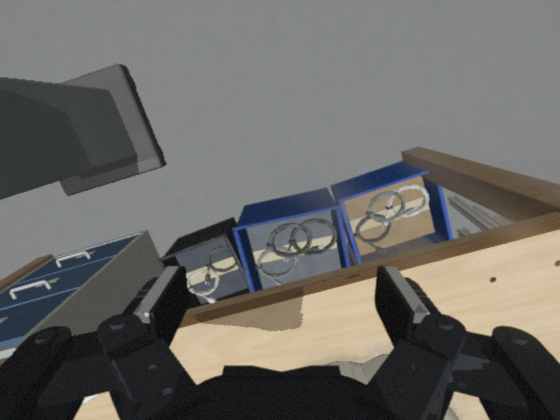

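```bash
python3 - <<'E'
from h import *
im,d,c=load('scene0')
a=cv2.resize(im[230:340,215:375],None,fx=5,fy=5,interpolation=cv2.INTER_CUBIC)
cv2.imwrite('pics/z1.png',a[:,:,::-1])
a=cv2.resize(im[135:225,205:285],None,fx=6,fy=6,interpolation=cv2.INTER_CUBIC)
cv2.imwrite('pics/z2.png',a[:,:,::-1])
im,d,c=load('top0')
a=cv2.resize(im[160:280,160:420],None,fx=3,fy=3,interpolation=cv2.INTER_CUBIC)
cv2.imwrite('pics/z3.png',a[:,:,::-1])
E
```

```text
(no output)
```

View pics/z1.png

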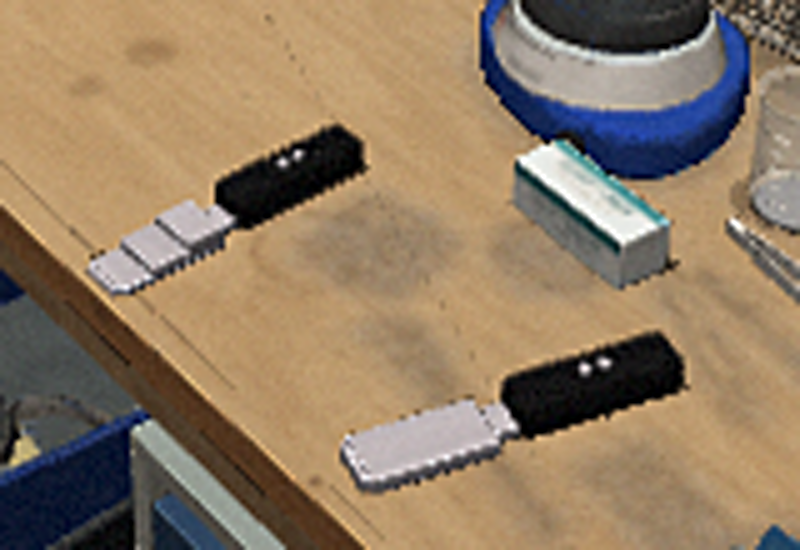

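View pics/z2.png

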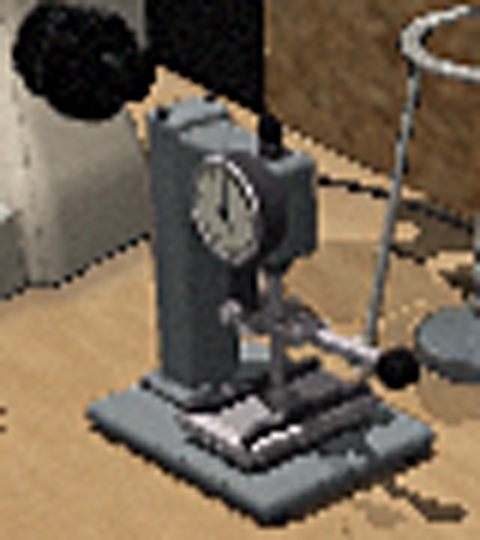

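View pics/z3.png

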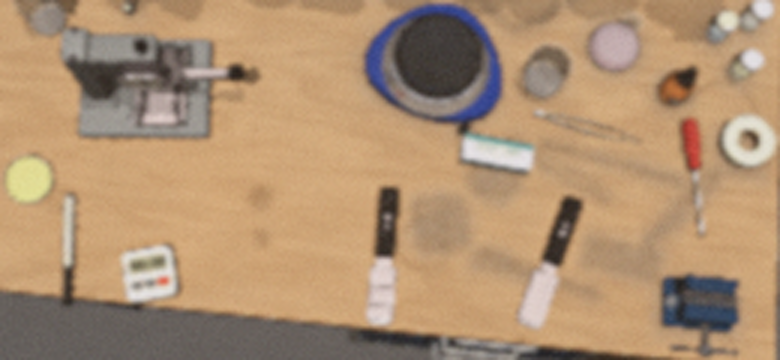

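```bash
python3 - <<'E'
from h import *
for f in ('top0','scene0'):
    im,d,c=load(f); P=pts(d,c); hsv=cv2.cvtColor(im,cv2.COLOR_RGB2HSV)
    L={'top0':{'step handle':(289,230),'step tip':(286,265),'knob':(239,184),'platen':(212,196),'base fl':(190,203),'base fr':(229,203),'timer':(209,251),'pen':(183,240),'colcap':(207,175)},
       'scene0':{'knob':(271,196),'dial':(243,170),'handle':(274,264),'tip':(238,280),'basefront':(250,220),'platen':(246,208)}}[f]
    for k,(u,v) in L.items(): print(f,k,np.round(P[v,u],3))
    H=P[...,2]
    if f=='top0':
        for r,cc in (((215,275),(275,305)),):
            s=P[r[0]:r[1],cc[0]:cc[1]]; m=s[...,2]>0.003
            q=s[m]; print(q.shape, q.min(0),q.max(0))
        s=im[215:275,275:305].max(-1); dark=(s<70); q=P[215:275,275:305][dark]; print('dark',q.mean(0))
E
```

```text
top0 step handle [ 0.482 -0.029  0.016]
top0 step tip [ 0.359 -0.03   0.001]
top0 knob [0.609 0.158 0.1  ]
top0 platen [0.575 0.257 0.031]
top0 base fl [0.544 0.335 0.018]
top0 base fr [0.562 0.198 0.001]
top0 timer [0.379 0.244 0.019]
top0 pen [0.409 0.342 0.011]
top0 colcap [0.601 0.253 0.196]
(459, 3) [ 0.21816076 -0.09372497  0.00301245] [0.54248455 0.02171955 1.45052854]
dark [ 0.41880272 -0.05340365 -0.30320251]
scene0 knob [0.603 0.15  0.096]
scene0 dial [0.569 0.244 0.158]
scene0 handle [ 0.463 -0.043  0.02 ]
scene0 tip [ 0.364 -0.024  0.006]
scene0 basefront [0.552 0.191 0.012]
scene0 platen [0.561 0.224 0.038]
```

```bash
python3 -m creep '[{"hand":1,"translation":[-2,-1,-3],"delta_rot":[0,0,0]},{"hand":1,"translation":[-5,-2.8,-2],"delta_rot":[0,0,0]},{"hand":1,"translation":[-5,-2.8,-1],"delta_rot":[0,0,0]},{"hand":1,"translation":[-5,-2.8,0],"delta_rot":[0,0,0]},{"hand":1,"translation":[-5,-2.8,0],"delta_rot":[0,0,0]},{"hand":1,"translation":[-5,-2.8,0],"delta_rot":[0,0,0]},{"hand":1,"translation":[-5,-2.8,0],"delta_rot":[0,0,0]},{"hand":1,"translation":[-5,-2.8,0],"delta_rot":[0,0,0]}]'
python3 -m creep '[{"hand":1,"translation":[-5,-2.8,0],"delta_rot":[0,0,0]},{"hand":1,"translation":[-5,-2.8,0],"delta_rot":[0,0,0]},{"hand":1,"translation":[0,0,0],"delta_rot":[0,0,-10]},{"hand":1,"translation":[0,0,0],"delta_rot":[0,0,-10]},{"hand":1,"translation":[0,0,0],"delta_rot":[0,0,-10]},{"hand":1,"translation":[0,0,0],"delta_rot":[0,0,-10]},{"hand":1,"translation":[0,0,0],"delta_rot":[0,0,-10]},{"hand":1,"translation":[0,0,0],"delta_rot":[0,0,-10]}]'
python3 -m creep '[{"hand":1,"translation":[0,0,0],"delta_rot":[0,0,-10]},{"hand":1,"translation":[0,0,0],"delta_rot":[0,0,-10]},{"hand":1,"translation":[0,0,0],"delta_rot":[0,0,-10]},{"hand":1,"translation":[0,0,0],"delta_rot":[0,0,-10]},{"hand":1,"translation":[0,0,0],"delta_rot":[0,0,-6]},{"hand":1,"translation":[0,0,0],"delta_rot":[0,0,0]}]'
python3 - <<'E'
from h import *
print(ctrl.get_obs()['q'])
snap('wrist','w1')
E
```

```text
t: 1.15
tool_pos: [0.4758, 0.2933, 0.299]
tool_rot: [-0.457, -3.108, -0.0]
contact_force: [0.2, 0.5, -0.7]
opening: 0.0852
t: 2.15
tool_pos: [0.5544, 0.2124, 0.2988]
tool_rot: [1.167, -2.916, -0.0]
contact_force: [0.4, 0.3, 0.0]
opening: 0.0855
t: 2.9
tool_pos: [0.5544, 0.2124, 0.2989]
tool_rot: [2.206, -2.236, -0.001]
contact_force: [0.1, -0.2, -0.7]
opening: 0.0852
[ 2.40579862e-01 -4.93526242e-02  1.61656977e+00  1.74817857e-06
  1.57511400e+00 -2.88720632e+00]
```

View pics/w1.png

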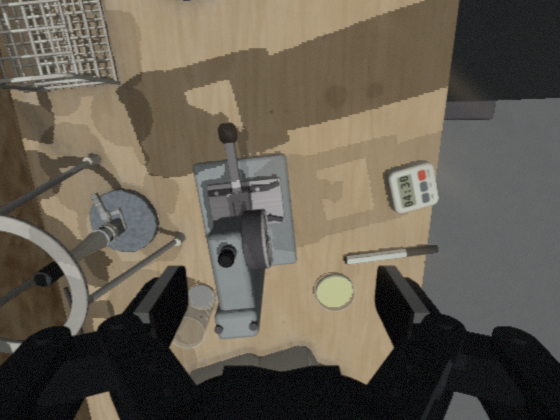

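```bash
python3 - <<'E'
from h import *
im,d,c=load('w1'); P=pts(d,c)
a=cv2.resize(im[110:350,170:330],None,fx=4,fy=2.5*1,interpolation=cv2.INTER_CUBIC)
a=cv2.resize(im[110:280,180:310],None,fx=4,fy=3.5,interpolation=cv2.INTER_CUBIC); cv2.imwrite('pics/z4.png',a[:,:,::-1])
for n,(u,v) in dict(knob=(228,132),platen1=(245,195),base=(285,240),base2=(203,175),base3=(240,163),rod=(233,165),dialtop=(262,240),cap=(227,257),col=(237,320)).items(): print(n,P[v,u].round(4))
# knob: dark pixels
s=(im.max(-1)<70); s[:115]=0;s[150:]=0;s[:,:212]=0;s[:,245:]=0
n,l,st,ce=cv2.connectedComponentsWithStats(s.astype(np.uint8)); i=1+st[1:,4].argmax(); print(st[i],ce[i])
q=P[l==i]; print('knob top med',np.median(q,0),np.percentile(q,5,0),np.percentile(q,95,0))
z=np.percentile(q[:,2],80)
print('ray at .09',ray(*ce[i],0.087,c))
E
```

```text
knob [0.6083 0.1578 0.0986]
platen1 [0.5954 0.2267 0.088 ]
base [0.5511 0.3114 0.0161]
base2 [0.6576 0.2175 0.0172]
base3 [0.6083 0.2024 0.0174]
rod [0.6062 0.1926 0.0917]
dialtop [0.5719 0.2416 0.1813]
cap [0.5996 0.25   0.1957]
col [0.5969 0.3187 0.1836]
[218 123  19  21 325] [227.10461538 132.81846154]
knob top med [0.60940974 0.15874909 0.09743053] [0.60161216 0.15020492 0.09229315] [0.61765736 0.16716683 0.09995393]
ray at .09 [0.61114879 0.15941544 0.087     ]
```

View pics/z4.png

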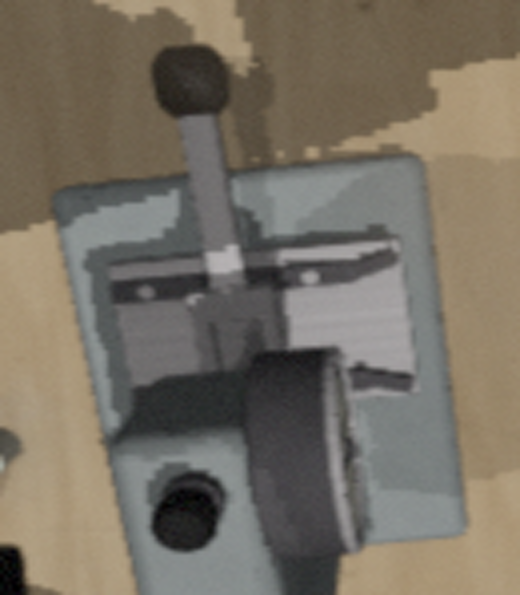

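```bash
python3 - <<'E'
from h import *
im,d,c=load('w1'); P=pts(d,c)
# base front-right edges: image edges cast to z=base top; use mask of tester: h>0.008 near
m=(P[...,2]>0.010)&(P[...,2]<0.022); m[:140]=0;m[290:]=0;m[:,:185]=0;m[:,310:]=0
q=P[m]; 
q=q[(q[:,2]>.014)]
print(np.median(q[:,2]),len(q))
r=cv2.minAreaRect(q[:,:2].astype(np.float32)*1000); print(r)
# edges: front edge (min along x), right side edge (min y)
for nm,ax in (('front',0),('right',1)):
    o=1-ax; bins=np.arange(q[:,o].min()+.012,q[:,o].max()-.012,.004); e=[]
    for b in bins:
        s=q[abs(q[:,o]-b)<.002]
        if len(s)>3: e.append((b,s[:,ax].min()))
    e=np.array(e); k=np.polyfit(e[:,0],e[:,1],1)
    rs=e[:,1]-np.polyval(k,e[:,0]); g=abs(rs)<.003; k=np.polyfit(e[g,0],e[g,1],1); print(nm,k,np.degrees(np.arctan(k[0])),g.sum(),len(g),rs.std())
# cap
m=(P[...,2]>0.188); m[:200]=0;m[275:]=0;m[:,:200]=0;m[:,275:]=0
q=P[m];print('cap',len(q),q.mean(0),q.min(0),q.max(0))
# platen front region 
m=(abs(P[...,2]-.034)<.003); m[:170]=0;m[225:]=0;m[:,:200]=0;m[:,295:]=0
q=P[m];print('platen',len(q),np.median(q,0),q.min(0),q.max(0))
print(cv2.minAreaRect(q[:,:2].astype(np.float32)*1000))
E
```

```text
0.016742487256086513 3602
((619.4986572265625, 291.090576171875), (159.47622680664062, 185.10879516601562), 5.284073352813721)
front [-0.09457266  0.56794647] -5.40254551129921 36 37 0.001119361339048616
right [0.10211332 0.1359324 ] 5.830453273002703 6 31 0.030650472410882524
cap 264 [0.59656233 0.24163762 0.21565312] [0.55446874 0.13626194 0.18813807] [0.60739429 0.25991012 0.43235996]
platen 1575 [0.5881152  0.24962311 0.03291619] [0.55223914 0.21960187 0.03102584] [0.65006788 0.27994717 0.03686396]
((601.0242919921875, 253.3172149658203), (93.9153823852539, 60.19989776611328), 5.416594982147217)
```

```bash
python3 -m creep '[{"hand":0.5,"translation":[0,0,0],"delta_rot":[0,0,-6.2]},{"hand":0.5,"translation":[2.9,-2.5,0],"delta_rot":[0,0,0]},{"hand":0.5,"translation":[3,-2.5,0],"delta_rot":[0,0,0]},{"hand":0.5,"translation":[0,0,5],"delta_rot":[0,0,0]},{"hand":0.5,"translation":[0,0,5],"delta_rot":[0,0,0]},{"hand":0.5,"translation":[0,0,3],"delta_rot":[0,0,0]},{"hand":0.5,"translation":[0,0,0],"delta_rot":[0,0,0]}]' 40
python3 - <<'E'
from h import *
im,d,c=snap('wrist','w2'); P=pts(d,c)
o=ctrl.get_obs(); print(o['q'])
E
```

```text
t: 3.82
tool_pos: [0.6077, 0.1581, 0.1654]
tool_rot: [2.32, -2.11, -0.007]
contact_force: [0.0, -0.5, -0.4]
opening: 0.0428
[ 1.36187416e-01  1.16638312e-01  1.66565255e+00 -2.04371014e-05
  1.36161770e+00 -3.10014288e+00]
```

View pics/w2.png

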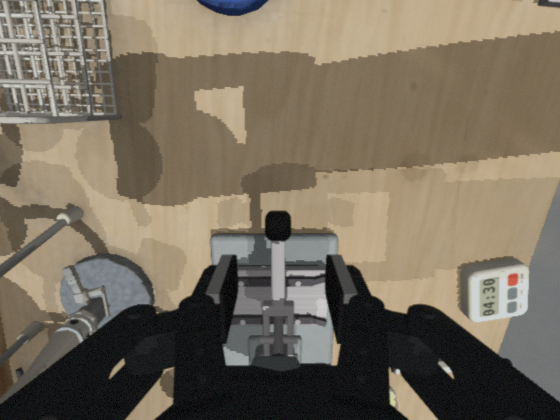

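```bash
python3 -m creep '[{"hand":0.5,"translation":[0,-0.15,4],"delta_rot":[0,0,0]},{"hand":0.5,"translation":[0,0,4],"delta_rot":[0,0,0]},{"hand":0.5,"translation":[0,0,0.9],"delta_rot":[0,0,0]},{"hand":0.5,"translation":[0,0,0],"delta_rot":[0,0,0]},{"hand":0,"translation":[0,0,0],"delta_rot":[0,0,0]},{"hand":0,"translation":[0,0,0],"delta_rot":[0,0,0]},{"hand":0,"translation":[0,0,0],"delta_rot":[0,0,0]},{"hand":0,"translation":[0,0,0],"delta_rot":[0,0,0]}]' 40
```

```text
t: 4.88
tool_pos: [0.6099, 0.1584, 0.0814]
tool_rot: [2.323, -2.111, -0.004]
contact_force: [-7.5, -1.8, 2.9]
opening: 0.017
```

```bash
python3 -m creep '[{"hand":0,"translation":[-0.04,0,-0.94],"delta_rot":[0,0,0]},{"hand":0,"translation":[-0.11,0,-0.93],"delta_rot":[0,0,0]},{"hand":0,"translation":[-0.18,0,-0.92],"delta_rot":[0,0,0]},{"hand":0,"translation":[-0.25,0,-0.9],"delta_rot":[0,0,0]},{"hand":0,"translation":[-0.32,0,-0.88],"delta_rot":[0,0,0]},{"hand":0,"translation":[-0.39,0,-0.85],"delta_rot":[0,0,0]},{"hand":0,"translation":[-0.45,0,-0.8],"delta_rot":[0,0,0]},{"hand":0,"translation":[0,0,0],"delta_rot":[0,0,0]}]'
python3 - <<'E'
from h import *
print(ctrl.get_obs()['contact_force'])
snap('wrist','w3');snap('scene','s3')
E
```

```text
t: 5.88
tool_pos: [0.6081, 0.1772, 0.1423]
tool_rot: [2.325, -2.111, -0.006]
contact_force: [-7.2, 3.9, -5.6]
opening: 0.0168
[-7.15899922  3.91702272 -5.60961772]
```

View pics/w3.png

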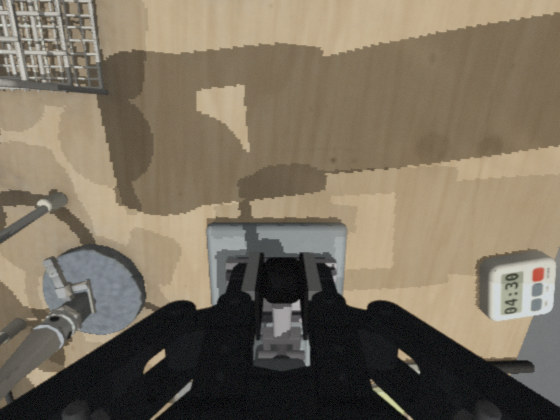

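View pics/s3.png

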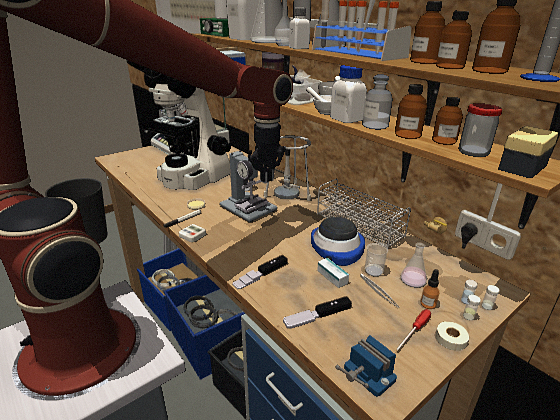

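```bash
python3 -m creep '[{"hand":0,"translation":[-0.5,0,-0.75],"delta_rot":[0,0,0]},{"hand":0,"translation":[-0.15,0,-0.25],"delta_rot":[0,0,0]},{"hand":0,"translation":[0,0,0],"delta_rot":[0,0,0]}]'
python3 -m creep '[{"hand":0,"translation":[-0.2,0,-0.3],"delta_rot":[0,0,0]},{"hand":0,"translation":[0,0,0],"delta_rot":[0,0,0]}]'
python3 -m creep '[{"hand":0,"translation":[-0.2,0,-0.3],"delta_rot":[0,0,0]},{"hand":0,"translation":[0,0,0],"delta_rot":[0,0,0]}]'
```

```text
t: 6.35
tool_pos: [0.6075, 0.1828, 0.1509]
tool_rot: [2.323, -2.11, -0.005]
contact_force: [-6.1, 2.0, -12.3]
opening: 0.0172
t: 6.6
tool_pos: [0.6072, 0.1831, 0.1515]
tool_rot: [2.32, -2.109, -0.003]
contact_force: [0.0, -2.7, -25.8]
opening: 0.0168
t: 6.85
tool_pos: [0.607, 0.1834, 0.1519]
tool_rot: [2.318, -2.108, 0.0]
contact_force: [4.7, -5.4, -35.1]
opening: 0.017
```

```bash
python3 -m creep '[{"hand":0,"translation":[0.2,0,0.4],"delta_rot":[0,0,0]},{"hand":0.45,"translation":[0,0,0],"delta_rot":[0,0,0]},{"hand":0.45,"translation":[0,0,0],"delta_rot":[0,0,0]},{"hand":0.45,"translation":[0.5,0,-3],"delta_rot":[0,0,0]},{"hand":0.45,"translation":[2,0,-5],"delta_rot":[0,0,0]},{"hand":0.45,"translation":[3,0,-4],"delta_rot":[0,0,0]},{"hand":0.45,"translation":[0,0,0],"delta_rot":[0,0,0]}]'
python3 - <<'E'
from h import *
print(ctrl.get_obs()['contact_force'])
snap('wrist','w4');im,d,c=snap('scene','s4')
a=cv2.resize(im[135:225,205:285],None,fx=6,fy=6,interpolation=cv2.INTER_CUBIC)
cv2.imwrite('pics/z5.png',a[:,:,::-1])
E
```

```text
t: 7.72
tool_pos: [0.6182, 0.1325, 0.2855]
tool_rot: [-2.308, 2.114, -0.022]
contact_force: [-0.4, -0.7, -0.1]
opening: 0.0385
[-0.35200429 -0.66594211 -0.14528611]
```

View pics/w4.png

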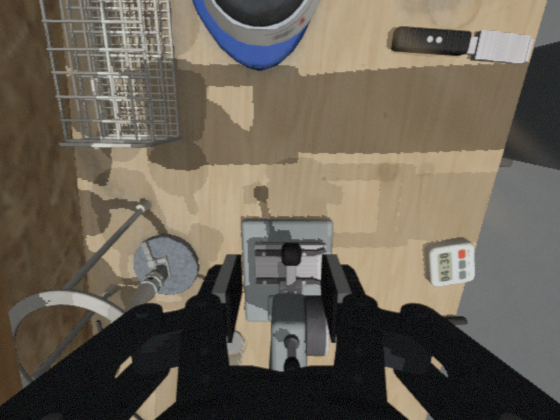

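View pics/z5.png

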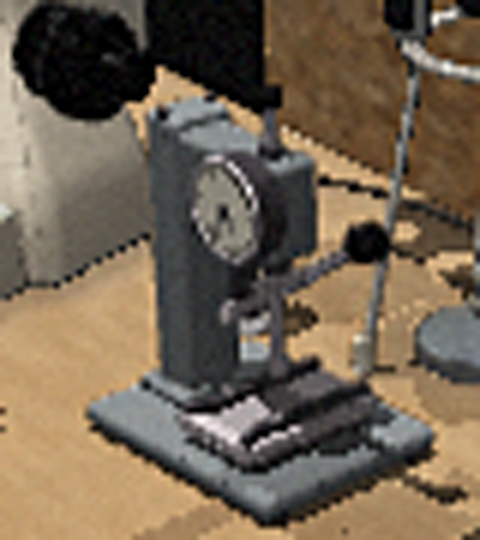

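```bash
python3 - <<'E'
from h import *
im,d,c=load('w4'); P=pts(d,c)
roi=np.zeros(d.shape,bool); roi[15:80,385:545]=1
m=roi&(P[...,2]>.003)&(P[...,2]<.04)
q=P[m]; print(len(q)); r=cv2.minAreaRect(q[:,:2].astype(np.float32)*1000); print('all',r)
h=roi&(im.max(-1)<90)&(P[...,2]>.013)&(P[...,2]<.03); q=P[h]; print('handle',cv2.minAreaRect(q[:,:2].astype(np.float32)*1000),np.median(q,0),q.mean(0))
im2=cv2.resize(im[10:80,380:550],None,fx=4,fy=4); cv2.imwrite('pics/z6.png',im2[:,:,::-1])
E
```

```text
3101
all ((436.77105712890625, -32.90642166137695), (140.92083740234375, 30.15346336364746), 0.8577232360839844)
handle ((466.12188720703125, -31.301660537719727), (82.28679656982422, 22.793434143066406), 1.5147842168807983) [ 0.46556875 -0.03127914  0.01594013] [ 0.46596253 -0.03129613  0.01591715]
```

View pics/z6.png

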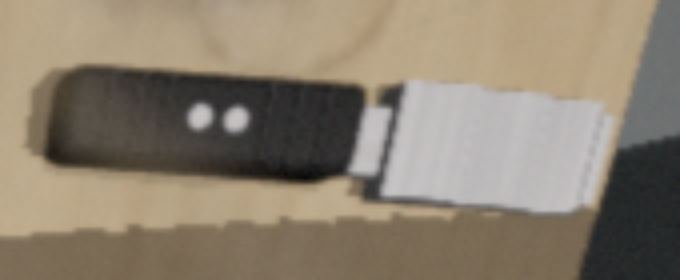

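```bash
python3 -m creep '[{"hand":0.7,"translation":[2.9,4.43,0],"delta_rot":[0,0,0]},{"hand":0.7,"translation":[2.9,4.43,0],"delta_rot":[0,0,0]},{"hand":0.7,"translation":[2.9,4.43,0],"delta_rot":[0,0,0]},{"hand":0.7,"translation":[2.9,4.43,1],"delta_rot":[0,0,0]},{"hand":0.7,"translation":[2.9,4.43,2],"delta_rot":[0,0,0]},{"hand":0.7,"translation":[0,0,0],"delta_rot":[0,0,10]},{"hand":0.7,"translation":[0,0,0],"delta_rot":[0,0,10]},{"hand":0.7,"translation":[0,0,0],"delta_rot":[0,0,10]}]'
for i in 1 2; do python3 -m creep '[{"hand":0.7,"translation":[0,0,0],"delta_rot":[0,0,10.5]},{"hand":0.7,"translation":[0,0,0],"delta_rot":[0,0,10.5]},{"hand":0.7,"translation":[0,0,0],"delta_rot":[0,0,10.5]},{"hand":0.7,"translation":[0,0,0],"delta_rot":[0,0,10.5]},{"hand":0.7,"translation":[0,0,0],"delta_rot":[0,0,10.5]},{"hand":0.7,"translation":[0,0,0],"delta_rot":[0,0,10.5]},{"hand":0.7,"translation":[0,0,0],"delta_rot":[0,0,10.5]},{"hand":0.7,"translation":[0,0,0],"delta_rot":[0,0,10.5]}]'; done
python3 -m creep '[{"hand":0.7,"translation":[0,0,0],"delta_rot":[0,0,10.5]},{"hand":0.7,"translation":[0,0,0],"delta_rot":[0,0,10.5]},{"hand":0.7,"translation":[0,0,0],"delta_rot":[0,0,10.5]},{"hand":0.7,"translation":[0,0,0],"delta_rot":[0,0,10.5]},{"hand":0.7,"translation":[0,0,0],"delta_rot":[0,0,10.5]},{"hand":0.7,"translation":[0,0,0],"delta_rot":[0,0,10.5]},{"hand":0.7,"translation":[0,0,0],"delta_rot":[0,0,10.5]},{"hand":0.7,"translation":[0,0,0],"delta_rot":[0,0,0]}]'
python3 - <<'E'
from h import *
print(ctrl.get_obs()['q'])
im,d,c=snap('wrist','w5')
E
```

```text
t: 8.82
tool_pos: [0.398, 0.0551, 0.2451]
tool_rot: [1.53, -2.711, 0.084]
contact_force: [0.1, -0.9, 0.7]
opening: 0.06
t: 9.82
tool_pos: [0.3981, 0.0552, 0.2451]
tool_rot: [0.68, 3.05, -0.092]
contact_force: [-0.6, -0.0, 0.3]
opening: 0.0595
t: 10.82
tool_pos: [0.3981, 0.0552, 0.2451]
tool_rot: [2.518, 1.792, -0.052]
contact_force: [0.0, 1.0, 0.4]
opening: 0.0595
t: 11.82
tool_pos: [0.3981, 0.055, 0.2452]
tool_rot: [3.08, -0.059, 0.005]
contact_force: [-0.4, -0.5, 0.0]
opening: 0.0597
[-0.00672335 -0.52440397  2.08737194 -0.06073264  1.57643642  1.60172315]
```

View pics/w5.png

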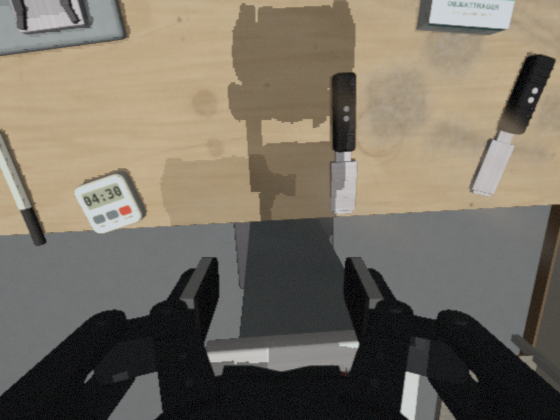

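```bash
cat >> h.py <<'E'
def plan(pos,jaw,pitch=0,o=None):
    """delta from current: target tool z down, jaw angle deg; returns tool-frame translation cm & rotvec deg (rotation after)"""
    o=o or ctrl.get_obs(); Rc=R.from_rotvec(o['tool_rot']); j=np.radians(jaw)
    y=np.array([np.cos(j),np.sin(j),0]); z=np.array([0,0,-1.]); x=np.cross(y,z)
    Rt=R.from_matrix(np.stack([x,y,z],1))
    if pitch: Rt=Rt*R.from_rotvec([0,np.radians(pitch),0])
    dp=np.array(pos)-o['tool_pos']
    print('before-rot cm',(Rc.inv().apply(dp)*100).round(2),'after-rot cm',(Rt.inv().apply(dp)*100).round(2),'rot deg',np.degrees((Rc.inv()*Rt).as_rotvec()).round(2))
E
python3 - <<'E'
from h import *
im,d,c=load('w5'); P=pts(d,c)
roi=np.zeros(d.shape,bool); roi[65:222,322:366]=1
m=roi&(P[...,2]>.003)&(P[...,2]<.04); q=P[m]; print('all',cv2.minAreaRect(q[:,:2].astype(np.float32)*1000))
h=roi&(im.max(-1)<90)&(P[...,2]>.012)&(P[...,2]<.03); q=P[h]; print('handle',cv2.minAreaRect(q[:,:2].astype(np.float32)*1000),np.median(q,0))
for v in range(150,216,4): print(v,P[v,343].round(4))
im2=cv2.resize(im[65:222,300:390],None,fx=4,fy=3.7); cv2.imwrite('pics/z7.png',im2[:,:,::-1])
plan((.474,-.031,.1),-88.2)
E
```

```text
all ((429.3771667480469, -32.69144821166992), (161.52516174316406, 29.5434627532959), 1.8353785276412964)
handle ((468.534912109375, -31.535465240478516), (83.16271209716797, 22.43387222290039), 0.79120934009552) [ 0.47141381 -0.03055657  0.01876965]
150 [ 0.4286 -0.0301  0.0188]
154 [ 0.4224 -0.0333  0.0063]
158 [ 0.4176 -0.0336  0.0053]
162 [ 0.4138 -0.0323  0.011 ]
166 [ 0.409  -0.0325  0.0103]
170 [ 0.4045 -0.0324  0.0114]
174 [ 0.3996 -0.0326  0.0107]
178 [ 0.3949 -0.0326  0.0112]
182 [ 0.3891 -0.0338  0.0069]
186 [ 0.384  -0.034   0.0063]
190 [ 0.3788 -0.0344  0.0053]
194 [ 0.3743 -0.034   0.007 ]
198 [ 0.3681 -0.0352  0.0029]
202 [ 0.363  -0.0353  0.0028]
206 [ 0.3581 -0.0352  0.0038]
210 [ 0.3528 -0.0354  0.0034]
214 [ 0.346  -0.0367 -0.0013]
before-rot cm [ 7.84  7.41 15.04] after-rot cm [ 7.31  8.83 14.53] rot deg [ 3.48 -0.12 -3.94]
```

View pics/z7.png

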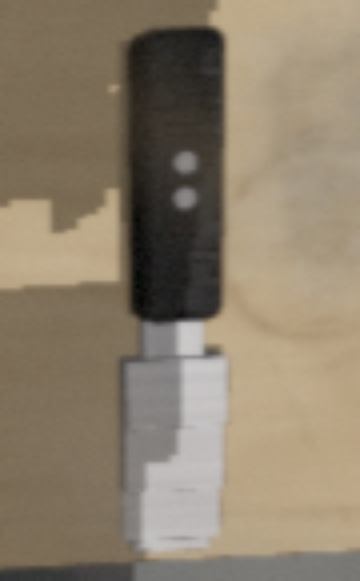

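```bash
python3 -m creep '[{"hand":0.7,"translation":[0,0,0],"delta_rot":[3.5,-0.1,-3.9]},{"hand":0.7,"translation":[2.5,3,3],"delta_rot":[0,0,0]},{"hand":0.7,"translation":[2.5,3,4],"delta_rot":[0,0,0]},{"hand":0.7,"translation":[2.58,2.86,4],"delta_rot":[0,0,0]},{"hand":0.7,"translation":[0,0,3.5],"delta_rot":[0,0,0]},{"hand":0.7,"translation":[0,0,0],"delta_rot":[0,0,0]}]'
python3 - <<'E'
from h import *
plan((.4767,-.0312,.011),-88.2)
E
```

```text
t: 12.62
tool_pos: [0.474, -0.0315, 0.0972]
tool_rot: [-3.139, -0.045, 0.011]
contact_force: [-1.1, 0.2, -0.5]
opening: 0.0597
before-rot cm [ 0.33 -0.    8.61] after-rot cm [ 0.27 -0.02  8.62] rot deg [-0.12  0.39 -0.17]
```

```bash
python3 -m creep '[{"hand":0.7,"translation":[0.3,0,4],"delta_rot":[0,0.4,0]},{"hand":0.7,"translation":[0,0,3.6],"delta_rot":[0,0,0]},{"hand":0.7,"translation":[0,0,0.9],"delta_rot":[0,0,0]},{"hand":0.7,"translation":[0,0,0],"delta_rot":[0,0,0]},{"hand":0,"translation":[0,0,0],"delta_rot":[0,0,0]},{"hand":0,"translation":[0,0,0],"delta_rot":[0,0,0]},{"hand":0,"translation":[0,0,0],"delta_rot":[0,0,0]},{"hand":0,"translation":[0,0,0],"delta_rot":[0,0,0]}]' 80
python3 -m creep '[{"hand":0,"translation":[0,0,0],"delta_rot":[0,0,0]},{"hand":0,"translation":[0,0,0],"delta_rot":[0,0,0]}]'
```

```text
t: 13.62
tool_pos: [0.4814, -0.0322, 0.0177]
tool_rot: [3.141, 0.042, 0.017]
contact_force: [-2.1, 0.6, 5.8]
opening: 0.0214
t: 13.88
tool_pos: [0.4814, -0.0322, 0.0177]
tool_rot: [3.141, 0.042, 0.017]
contact_force: [-1.8, 1.2, 7.0]
opening: 0.0215
```

```bash
python3 -m creep '[{"hand":0,"translation":[0,0,-2],"delta_rot":[0,0,0]},{"hand":0,"translation":[0,0,-4],"delta_rot":[0,0,0]},{"hand":0,"translation":[0,0,-5],"delta_rot":[0,0,0]},{"hand":0,"translation":[0,0,-4],"delta_rot":[0,0,0]},{"hand":0,"translation":[0,0,0],"delta_rot":[0,0,0]}]'
python3 - <<'E'
from h import *
print(ctrl.get_obs()['q'])
im,d,c=snap('wrist','w6');im,d,c=snap('scene','s6')
E
```

```text
t: 14.5
tool_pos: [0.4812, -0.0325, 0.1701]
tool_rot: [3.139, 0.042, 0.026]
contact_force: [0.8, 0.0, -2.5]
opening: 0.0215
[-0.22299312 -0.25844875  2.01834875  0.00202223  1.36531524  1.32052494]
```

View pics/w6.png

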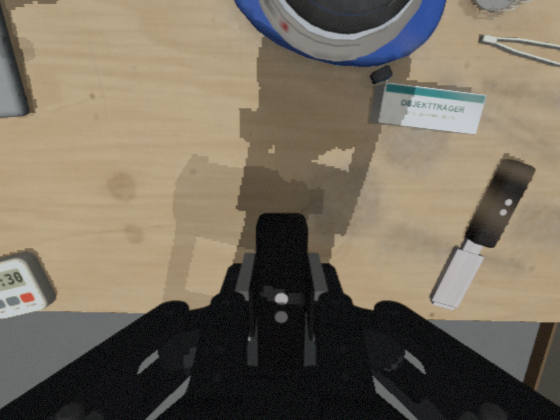

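View pics/s6.png

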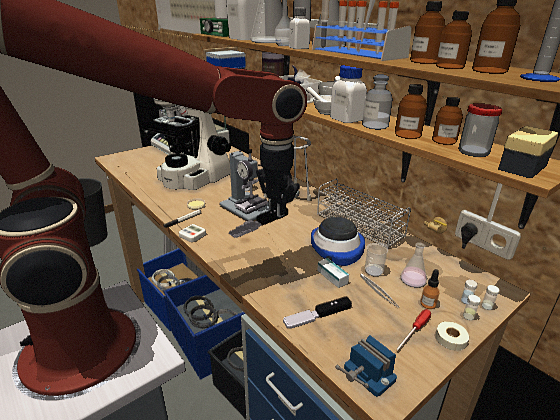

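```bash
python3 -m creep '[{"hand":0,"translation":[-1.1,-3.85,0],"delta_rot":[0,0,0]},{"hand":0,"translation":[-1.1,-3.85,0],"delta_rot":[0,0,0]},{"hand":0,"translation":[-1.1,-3.85,0],"delta_rot":[0,0,0]},{"hand":0,"translation":[-1.1,-3.85,0],"delta_rot":[0,0,0]},{"hand":0,"translation":[-1.1,-3.85,0],"delta_rot":[0,0,0]},{"hand":0,"translation":[-1.1,-3.85,0],"delta_rot":[0,0,0]},{"hand":0,"translation":[-1.1,-3.85,0],"delta_rot":[0,0,0]},{"hand":0,"translation":[0,0,0],"delta_rot":[0,0,-10]}]'
for i in 1 2; do python3 -m creep '[{"hand":0,"translation":[0,0,0],"delta_rot":[0,0,-10]},{"hand":0,"translation":[0,0,0],"delta_rot":[0,0,-10]},{"hand":0,"translation":[0,0,0],"delta_rot":[0,0,-10]},{"hand":0,"translation":[0,0,0],"delta_rot":[0,0,-10]},{"hand":0,"translation":[0,0,0],"delta_rot":[0,0,-10]},{"hand":0,"translation":[0,0,0],"delta_rot":[0,0,-10]},{"hand":0,"translation":[0,0,0],"delta_rot":[0,0,-10]},{"hand":0,"translation":[0,0,0],"delta_rot":[0,0,-10]}]'; done
python3 - <<'E'
from h import *
print(ctrl.get_obs()['q'])
plan((.405,.235,.17),95.4)
E
```

```text
t: 15.6
tool_pos: [0.3921, 0.2368, 0.1621]
tool_rot: [3.123, 0.329, 0.004]
contact_force: [-0.3, -0.4, -1.7]
opening: 0.0215
t: 16.6
tool_pos: [0.3929, 0.2348, 0.162]
tool_rot: [2.183, 2.255, 0.001]
contact_force: [-0.7, 0.4, -1.0]
opening: 0.0215
t: 17.6
tool_pos: [0.3929, 0.2347, 0.162]
tool_rot: [0.223, 3.131, -0.002]
contact_force: [-0.3, 0.1, -1.7]
opening: 0.0218
[ 0.37724402 -0.30716508  2.07111071 -0.00255503  1.37597585 -1.05107426]
before-rot cm [-1.2  0.2 -0.8] after-rot cm [-1.21 -0.09 -0.8 ] rot deg [ -0.1    0.14 -13.54]
```

```bash
python3 -m creep '[{"hand":0,"translation":[0,0,0],"delta_rot":[0,0,-7]},{"hand":0,"translation":[-1.2,0,0],"delta_rot":[0,0,-6.5]},{"hand":0,"translation":[0,0,0],"delta_rot":[0,0,0]}]'
python3 - <<'E'
from h import *
print(ctrl.get_obs()['q'])
for n in ('wrist','scene','top'): snap(n,n[0]+'7')
im,d,c=load('w7'); P=pts(d,c)
o=ctrl.get_obs(); Rc=R.from_rotvec(o['tool_rot'])
Q=Rc.inv().apply((P.reshape(-1,3)-o['tool_pos'])).reshape(P.shape)*1000
for v in range(205,330,8):
    row=(im[v,230:335].max(-1)<60)
    print(v,Q[v,282].round(1), [ (Q[v,u,1].round(1),Q[v,u,2].round(1)) for u in (258,264,300,306)])
E
```

```text
t: 17.98
tool_pos: [0.4054, 0.2345, 0.1626]
tool_rot: [-0.135, 3.136, -0.002]
contact_force: [0.4, 0.6, -1.4]
opening: 0.0216
[ 0.36676506 -0.27856274  2.04743695 -0.00255351  1.37024302 -1.28960724]
205 [-1.270e+01  1.000e-01  1.624e+02] [(np.float64(-23.0), np.float64(164.6)), (np.float64(-17.3), np.float64(165.5)), (np.float64(17.5), np.float64(164.0)), (np.float64(23.3), np.float64(165.0))]
213 [26.7 -0.3 15.4] [(np.float64(-23.2), np.float64(164.9)), (np.float64(-9.0), np.float64(14.9)), (np.float64(17.7), np.float64(165.1)), (np.float64(23.6), np.float64(165.5))]
221 [26.6 -0.3  4.2] [(np.float64(-11.4), np.float64(7.5)), (np.float64(-8.4), np.float64(2.9)), (np.float64(7.7), np.float64(2.6)), (np.float64(11.1), np.float64(11.4))]
229 [24.2 -0.3  0.3] [(np.float64(-11.0), np.float64(0.8)), (np.float64(-8.3), np.float64(0.9)), (np.float64(7.6), np.float64(0.3)), (np.float64(10.3), np.float64(0.6))]
237 [20.5 -0.3  0.1] [(np.float64(-11.1), np.float64(1.0)), (np.float64(-8.4), np.float64(0.8)), (np.float64(7.6), np.float64(-0.6)), (np.float64(10.5), np.float64(1.4))]
245 [16.5 -0
[... 1200 characters left out ...]
11.6  -0.3  -0.7] [(np.float64(-11.3), np.float64(-4.1)), (np.float64(-8.8), np.float64(0.0)), (np.float64(8.2), np.float64(0.0)), (np.float64(10.3), np.float64(-8.8))]
309 [-16.   -0.3  -0.7] [(np.float64(-11.9), np.float64(1.2)), (np.float64(-0.7), np.float64(-132.7)), (np.float64(8.3), np.float64(0.1)), (np.float64(10.2), np.float64(-10.9))]
317 [-20.2  -0.3  -1.1] [(np.float64(-12.0), np.float64(1.9)), (np.float64(-8.9), np.float64(-0.7)), (np.float64(8.3), np.float64(-0.9)), (np.float64(26.3), np.float64(166.0))]
325 [-25.5  -0.3  -0.1] [(np.float64(-12.1), np.float64(1.4)), (np.float64(-9.0), np.float64(-0.2)), (np.float64(8.4), np.float64(-0.5)), (np.float64(25.0), np.float64(149.9))]
```

View pics/w7.png

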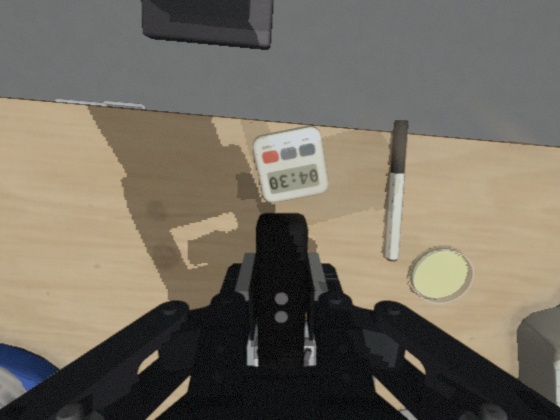

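View pics/s7.png

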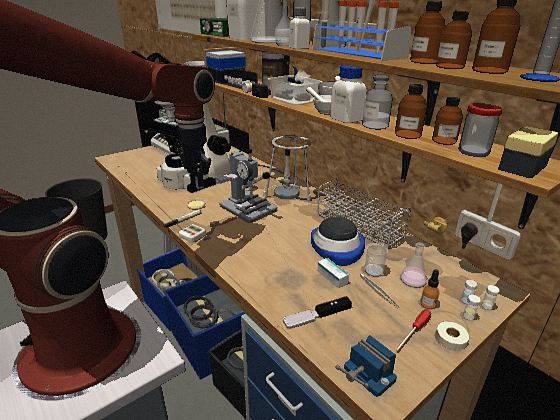

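View pics/t7.png

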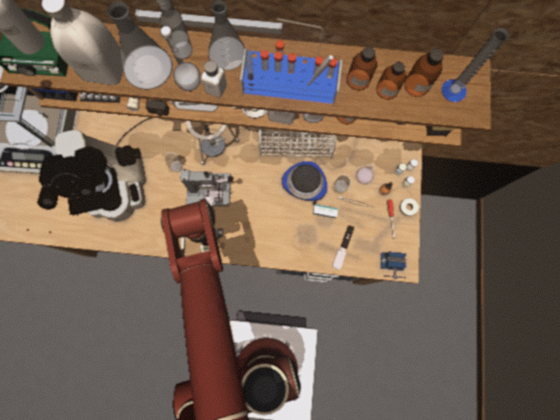

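```bash
python3 - <<'E'
from h import *
im,d,c=load('w7'); P=pts(d,c)
o=ctrl.get_obs(); Rc=R.from_rotvec(o['tool_rot'])
Q=Rc.inv().apply((P.reshape(-1,3)-o['tool_pos'])).reshape(P.shape)*1000
E=[]
for v in range(216,345,4):
    r=im[v,240:325].max(-1).astype(int)
    us=[u for u in range(240,325) if im[v,u].max()<45 and abs(Q[v,u,2])<3 and abs(Q[v,u,1])<14]
    if us: E.append((Q[v,282,0],Q[v,us[0],1],Q[v,us[-1],1]))
for e in E: print(np.round(e,1),round((e[1]+e[2])/2,2))
m=(abs(Q[...,2])<2.5)&(abs(Q[...,1])<7.5)&(Q[...,0]>-25)&(Q[...,0]<24)
A=Q[m]; k=np.linalg.lstsq(np.c_[A[:,:2],np.ones(len(A))],A[:,2],rcond=None)[0]; print('top plane',k,len(A))
a=cv2.resize(im[200:370,200:365],None,fx=4,fy=3.5);cv2.imwrite('pics/z8.png',np.clip(a[:,:,::-1].astype(int)*2,0,255))
E
```

```text
[ 26.2 -10.6   9.3] -0.63
[ 24.4 -11.5  10.4] -0.56
[ 23.1 -11.5  10.4] -0.58
[ 20.7 -12.1  10.4] -0.83
[ 18.9 -11.5  10.4] -0.55
[ 17.5 -11.2  10.4] -0.36
[ 15.9 -11.8  10.6] -0.61
[ 13.1 -11.8  10.7] -0.57
[ 11.2 -12.7  11.2] -0.71
[  9.2 -12.9  11.2] -0.81
[  8.3 -11.3  10.2] -0.54
[  6.1 -11.3  10.3] -0.49
[  3.4 -11.3  10.2] -0.54
[  1.3 -11.3  10.2] -0.52
[  0.4 -11.3  10.2] -0.53
[ -3.  -11.4  10.2] -0.58
[ -5.1 -11.4  10.3] -0.53
[ -7.  -11.4  10.1] -0.62
[ -8.7 -11.2  10.3] -0.43
[-10.3 -11.3  10.2] -0.53
[-13.3 -11.3  10.2] -0.55
[-15.9 -12.   10.4] -0.81
[-16.9 -11.9  11. ] -0.48
[-18.9 -12.   10.4] -0.8
[-21.2 -12.   11.1] -0.49
[-24.2 -12.2  10.5] -0.85
[-26.7 -12.2  10. ] -1.08
[-28.4 -11.7  10. ] -0.81
[-31.5 -12.4  10.1] -1.11
[-32.9 -12.4  10.2] -1.13
[-35.6 -12.4  10.2] -1.11
top plane [ 0.00452636  0.00151328 -0.50161463] 3097[ WARN:0@0.574] global loadsave.cpp:1063 imwrite_ Unsupported depth image for selected encoder is fallbacked to CV_8U.
```

View pics/z8.png

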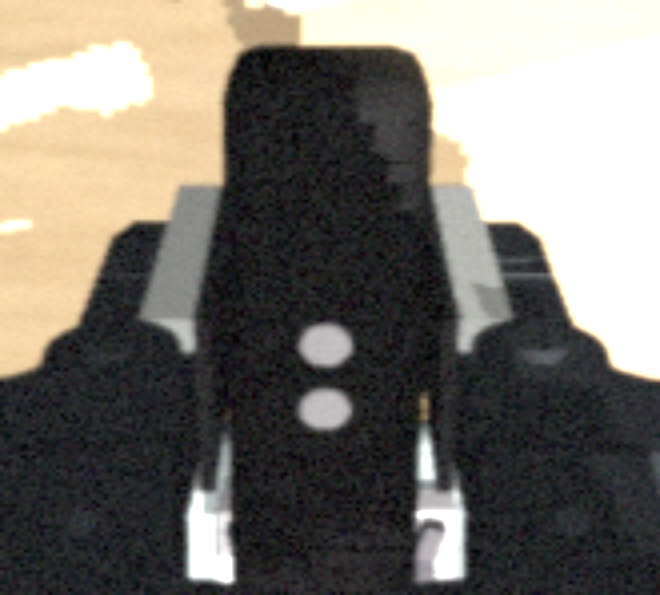

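```bash
python3 - <<'E'
from h import *
plan((.4118,.2359,.057),95.4)
E
```

```text
before-rot cm [-0.58  0.07 10.67] after-rot cm [-0.63  0.05 10.67] rot deg [-0.07  0.28 -0.45]
```

```bash
python3 -m creep '[{"hand":0,"translation":[-0.5,0.05,3],"delta_rot":[0,0.3,-0.4]},{"hand":0,"translation":[0,0,4],"delta_rot":[0,0,0]},{"hand":0,"translation":[0,0,3.5],"delta_rot":[0,0,0]},{"hand":0,"translation":[0,0,0],"delta_rot":[0,0,0]},{"hand":0,"translation":[0,0,0],"delta_rot":[0,0,0]}]'
python3 - <<'E'
from h import *
im,d,c=snap('scene','s8')
a=cv2.resize(im[150:240,170:290],None,fx=6,fy=6,interpolation=cv2.INTER_CUBIC)
cv2.imwrite('pics/z9.png',a[:,:,::-1]); plan((.4118,.2359,.057),95.4)
E
```

```text
t: 18.75
tool_pos: [0.4125, 0.2364, 0.0614]
tool_rot: [-0.148, 3.134, 0.0]
contact_force: [0.5, 0.1, -1.1]
opening: 0.0217
before-rot cm [ 0.14 -0.05  0.51] after-rot cm [ 0.14 -0.05  0.51] rot deg [0.02 0.32 0.02]
```

View pics/z9.png

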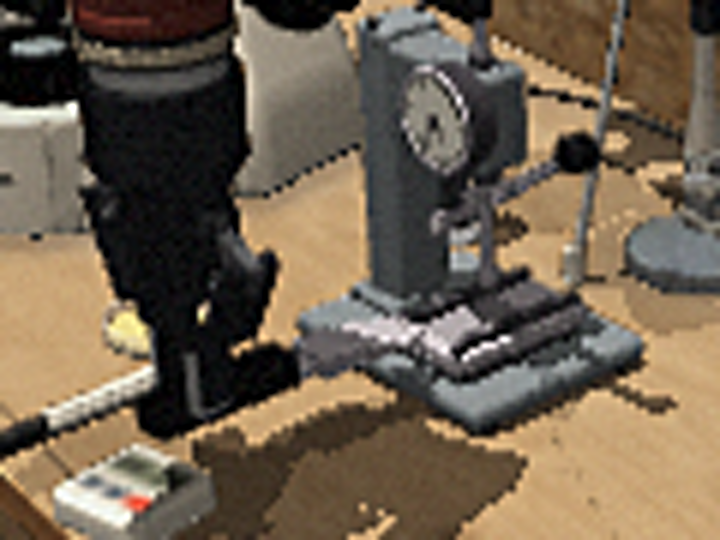

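```bash
python3 -m creep '[{"hand":0,"translation":[0,-0.05,0.5],"delta_rot":[0,0.3,0]},{"hand":0,"translation":[-1,0,0],"delta_rot":[0,0,0]},{"hand":0,"translation":[-1,0,0],"delta_rot":[0,0,0]},{"hand":0,"translation":[-1,0,0],"delta_rot":[0,0,0]},{"hand":0,"translation":[0,0,0],"delta_rot":[0,0,0]}]'
python3 - <<'E'
from h import *
im,d,c=snap('scene','s9')
a=cv2.resize(im[150:240,170:290],None,fx=6,fy=6,interpolation=cv2.INTER_CUBIC)
cv2.imwrite('pics/z10.png',a[:,:,::-1]); plan((.4118,.2359,.057),95.4)
E
```

```text
t: 19.42
tool_pos: [0.4429, 0.2385, 0.0553]
tool_rot: [0.148, -3.136, 0.001]
contact_force: [-0.3, -0.4, -1.5]
opening: 0.0217
before-rot cm [ 3.05  0.04 -0.18] after-rot cm [ 3.05  0.04 -0.19] rot deg [-0.02 -0.17  0.02]
```

View pics/z10.png

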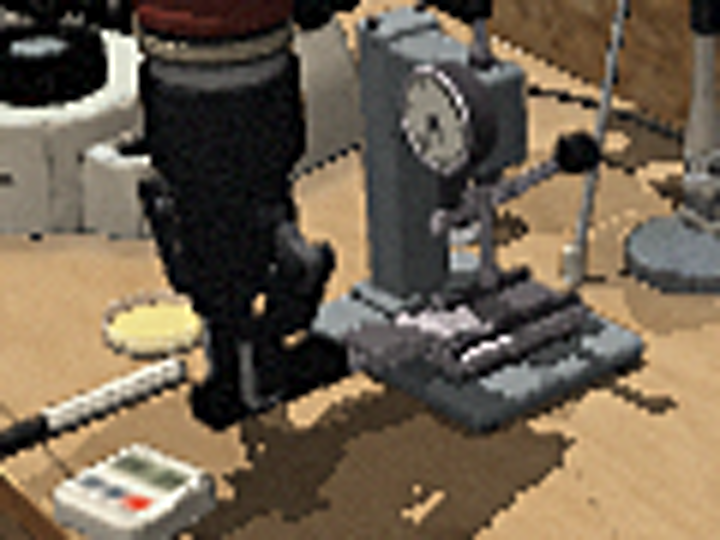

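```bash
python3 -m creep '[{"hand":0,"translation":[-1,0.03,0],"delta_rot":[0,0,0]},{"hand":0,"translation":[-1,0,0],"delta_rot":[0,0,0]},{"hand":0,"translation":[0,0,0],"delta_rot":[0,0,0]}]'
python3 -m creep '[{"hand":0,"translation":[-1,0,0],"delta_rot":[0,0,0]},{"hand":0,"translation":[-1,0,0],"delta_rot":[0,0,0]},{"hand":0,"translation":[0,0,0],"delta_rot":[0,0,0]}]'
python3 -m creep '[{"hand":0,"translation":[-0.8,0,0],"delta_rot":[0,0,0]},{"hand":0,"translation":[-0.8,0,0],"delta_rot":[0,0,0]},{"hand":0,"translation":[0,0,0],"delta_rot":[0,0,0]}]'
python3 - <<'E'
from h import *
im,d,c=snap('scene','s10'); snap('wrist','w10')
a=cv2.resize(im[150:240,170:290],None,fx=6,fy=6,interpolation=cv2.INTER_CUBIC)
cv2.imwrite('pics/z11.png',a[:,:,::-1]); plan((.601-.102*.9956-.0005*.094,.2533-.0096+.0005,.0517),95.4)
E
```

```text
t: 19.85
tool_pos: [0.4627, 0.2407, 0.0553]
tool_rot: [0.148, -3.136, 0.001]
contact_force: [-0.0, 0.2, -2.1]
opening: 0.0217
t: 20.23
tool_pos: [0.4826, 0.2425, 0.0553]
tool_rot: [0.148, -3.136, 0.001]
contact_force: [-0.1, -0.2, -2.1]
opening: 0.0216
t: 20.6
tool_pos: [0.4983, 0.244, 0.0551]
tool_rot: [0.148, -3.136, 0.001]
contact_force: [0.3, 0.3, -1.9]
opening: 0.0215
before-rot cm [-0.19  0.01  0.31] after-rot cm [-0.19  0.01  0.31] rot deg [-0.03 -0.18  0.03]
```

View pics/z11.png

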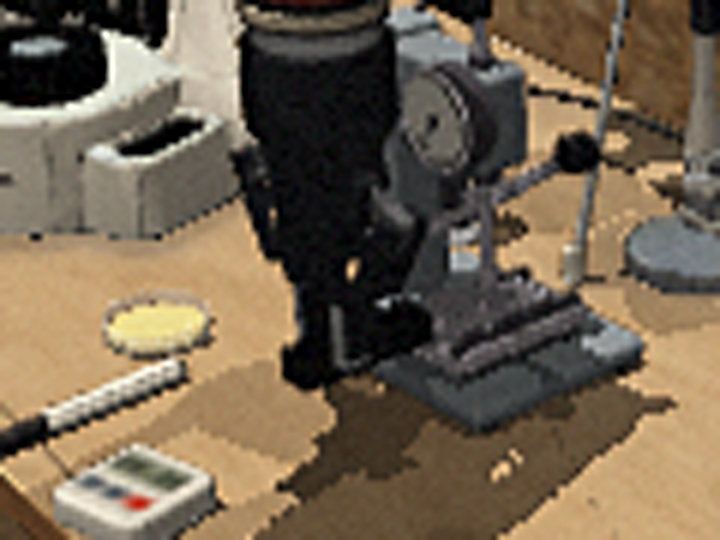

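View pics/w10.png

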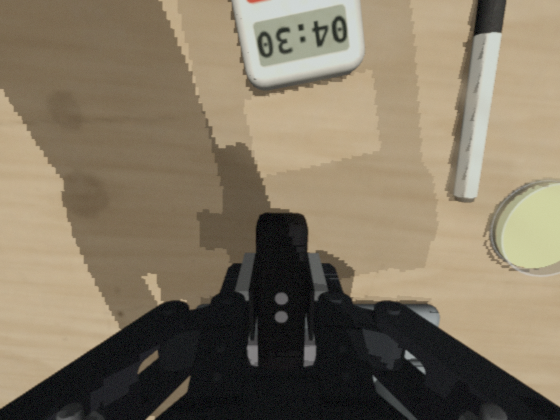

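```bash
python3 -m creep '[{"hand":0,"translation":[-0.2,0.01,0.15],"delta_rot":[0,-0.2,0]},{"hand":0,"translation":[0,0,0],"delta_rot":[0,0,0]}]'
python3 -m creep '[{"hand":0,"translation":[0,0,0.1],"delta_rot":[0,0,0]},{"hand":0,"translation":[0,0,0],"delta_rot":[0,0,0]}]'
python3 -m creep '[{"hand":0,"translation":[0,0,0.1],"delta_rot":[0,0,0]},{"hand":0,"translation":[0,0,0],"delta_rot":[0,0,0]}]'
```

```text
t: 20.95
tool_pos: [0.4993, 0.2442, 0.0532]
tool_rot: [-0.149, 3.138, -0.001]
contact_force: [0.5, 0.7, -1.8]
opening: 0.0217
t: 21.2
tool_pos: [0.4993, 0.2442, 0.0523]
tool_rot: [-0.149, 3.138, -0.001]
contact_force: [0.8, 0.3, -1.6]
opening: 0.0214
t: 21.45
tool_pos: [0.4995, 0.2442, 0.0514]
tool_rot: [-0.149, 3.137, -0.001]
contact_force: [0.7, -0.7, -1.5]
opening: 0.0217
```

```bash
python3 -m creep '[{"hand":0,"translation":[0,0,0.1],"delta_rot":[0,0,0]},{"hand":0,"translation":[0,0,0],"delta_rot":[0,0,0]}]'
python3 -m creep '[{"hand":0,"translation":[0,0,0.1],"delta_rot":[0,0,0]},{"hand":0,"translation":[0,0,0],"delta_rot":[0,0,0]}]'
```

```text
t: 21.7
tool_pos: [0.4996, 0.2443, 0.0508]
tool_rot: [-0.149, 3.137, -0.001]
contact_force: [-0.9, -0.4, 1.9]
opening: 0.0219
t: 21.95
tool_pos: [0.4997, 0.2444, 0.0501]
tool_rot: [-0.149, 3.137, -0.001]
contact_force: [-3.4, -0.9, 5.8]
opening: 0.0215
```

```bash
python3 -m creep '[{"hand":0,"translation":[0.055,0,0.168],"delta_rot":[0,-1.75,0]},{"hand":0,"translation":[0.055,0,0.168],"delta_rot":[0,-1.75,0]},{"hand":0,"translation":[0.055,0,0.168],"delta_rot":[0,-1.75,0]},{"hand":0,"translation":[0.055,0,0.168],"delta_rot":[0,-1.75,0]},{"hand":0,"translation":[0.05,0,0.168],"delta_rot":[0,-1.75,0]},{"hand":0,"translation":[0,0,0],"delta_rot":[0,0,0]}]'
python3 -m creep '[{"hand":0,"translation":[0.02,0,0.1],"delta_rot":[0,-1,0]},{"hand":0,"translation":[0,0,0],"delta_rot":[0,0,0]}]'
python3 - <<'E'
from h import *
im,d,c=snap('scene','s11')
a=cv2.resize(im[150:240,170:290],None,fx=6,fy=6,interpolation=cv2.INTER_CUBIC)
cv2.imwrite('pics/z12.png',a[:,:,::-1])
E
```

```text
t: 22.7
tool_pos: [0.4972, 0.2441, 0.0411]
tool_rot: [-0.142, 2.984, 0.01]
contact_force: [-0.1, 0.6, 5.5]
opening: 0.0215
t: 22.95
tool_pos: [0.497, 0.2441, 0.04]
tool_rot: [-0.141, 2.968, 0.011]
contact_force: [-0.9, -0.4, 6.2]
opening: 0.0215
```

View pics/z12.png

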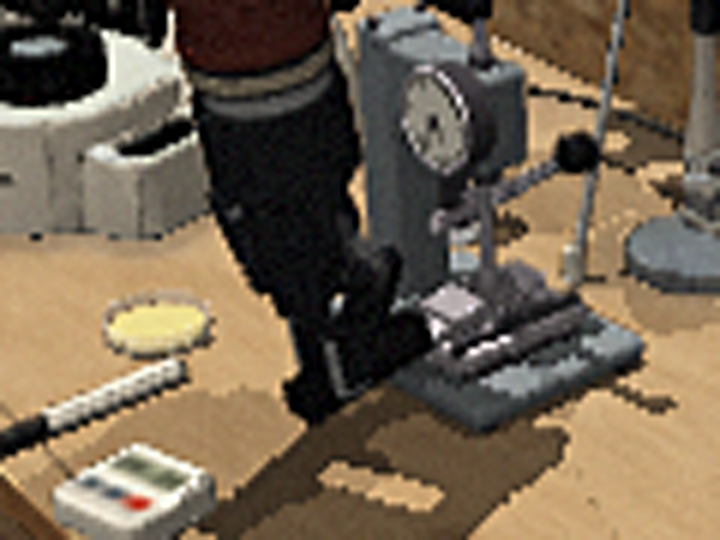

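```bash
python3 -m creep '[{"hand":0,"translation":[0.01,0,0.06],"delta_rot":[0,-0.6,0]},{"hand":0.3,"translation":[0,0,0],"delta_rot":[0,0,0]},{"hand":0.5,"translation":[0,0,0],"delta_rot":[0,0,0]},{"hand":0.5,"translation":[0,0,0],"delta_rot":[0,0,0]},{"hand":0.5,"translation":[0,0,0],"delta_rot":[0,0,0]}]'
python3 - <<'E'
from h import *
im,d,c=snap('scene','s12');snap('wrist','w12')
a=cv2.resize(im[150:240,170:290],None,fx=6,fy=6,interpolation=cv2.INTER_CUBIC)
cv2.imwrite('pics/z13.png',a[:,:,::-1])
E
```

```text
t: 23.62
tool_pos: [0.4969, 0.2439, 0.0388]
tool_rot: [-0.14, 2.958, 0.012]
contact_force: [0.2, 0.5, 0.9]
opening: 0.0428
```

View pics/z13.png

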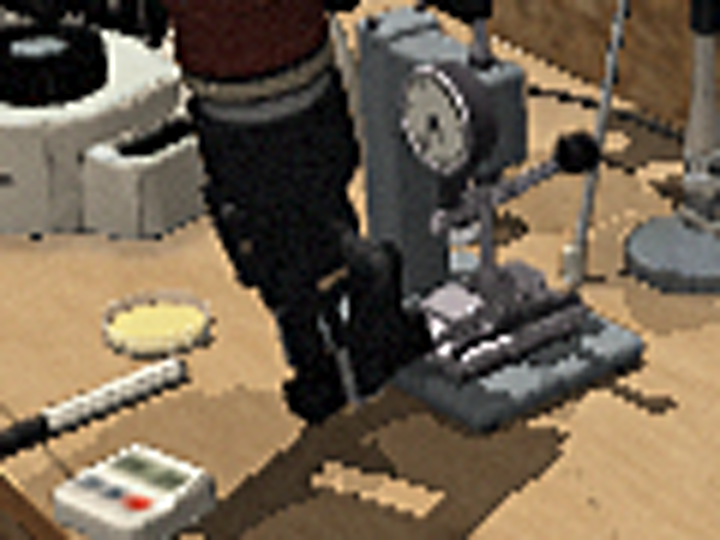

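View pics/w12.png

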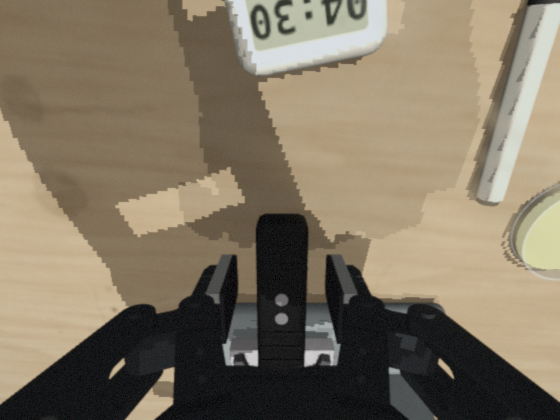

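```bash
python3 -m creep '[{"hand":0.5,"translation":[0,0,-2],"delta_rot":[0,0,0]},{"hand":0.5,"translation":[0,0,-4],"delta_rot":[0,0,0]},{"hand":0.5,"translation":[0,0,-5],"delta_rot":[0,0,0]},{"hand":0.5,"translation":[0,0,-5],"delta_rot":[0,0,0]},{"hand":0.5,"translation":[1,0,-5],"delta_rot":[0,0,0]},{"hand":0.5,"translation":[1,0,-5],"delta_rot":[0,0,0]},{"hand":0.5,"translation":[0,0,0],"delta_rot":[0,9,0]},{"hand":0.5,"translation":[0,0,0],"delta_rot":[0,0,0]}]'
python3 - <<'E'
from h import *
im,d,c=snap('scene','s13');snap('wrist','w13')
a=cv2.resize(im[150:240,170:290],None,fx=6,fy=6,interpolation=cv2.INTER_CUBIC)
cv2.imwrite('pics/z14.png',a[:,:,::-1])
plan((.607,.183,.26),95.4);plan((.607,.183,.26),185.4)
E
```

```text
t: 24.72
tool_pos: [0.4322, 0.2378, 0.292]
tool_rot: [-0.146, 3.112, 0.001]
contact_force: [-0.4, -0.8, 0.1]
opening: 0.0427
before-rot cm [-16.95  -7.1    3.4 ] after-rot cm [-17.03  -7.1    3.  ] rot deg [-0.06  1.34  0.02]
before-rot cm [-16.95  -7.1    3.4 ] after-rot cm [  7.1  -17.03   3.  ] rot deg [ -1.1    1.   -89.98]
```

View pics/z14.png

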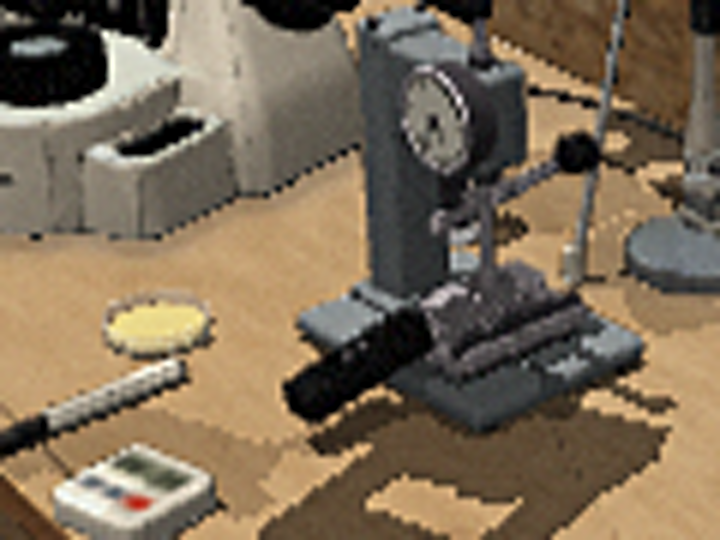

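View pics/w13.png

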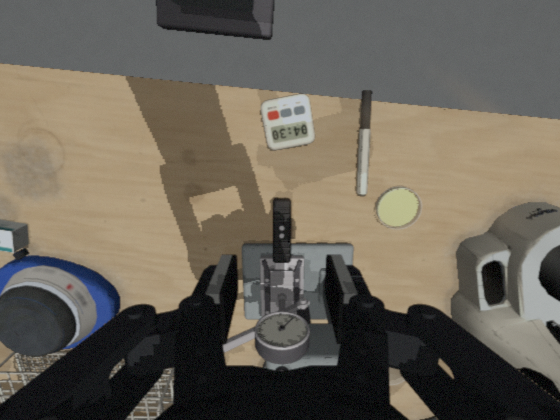

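```bash
python3 -m creep '[{"hand":0.5,"translation":[0,0,0],"delta_rot":[0,1.3,-10]},{"hand":0.5,"translation":[0,0,0],"delta_rot":[0,0,-10]},{"hand":0.5,"translation":[0,0,0],"delta_rot":[0,0,-10]},{"hand":0.5,"translation":[0,0,0],"delta_rot":[0,0,-10]},{"hand":0.5,"translation":[0,0,0],"delta_rot":[0,0,-10]},{"hand":0.5,"translation":[0,0,0],"delta_rot":[0,0,-10]},{"hand":0.5,"translation":[0,0,0],"delta_rot":[0,0,-10]},{"hand":0.5,"translation":[0,0,0],"delta_rot":[0,0,-10]}]'
python3 -m creep '[{"hand":0.5,"translation":[0,0,0],"delta_rot":[0,0,-10]},{"hand":0.5,"translation":[2.1,-4.25,0],"delta_rot":[0,0,0]},{"hand":0.5,"translation":[2.1,-4.25,0],"delta_rot":[0,0,0]},{"hand":0.5,"translation":[2.1,-4.25,0],"delta_rot":[0,0,0]},{"hand":0.5,"translation":[2.1,-4.25,0],"delta_rot":[0,0,0]},{"hand":0.5,"translation":[0,0,0],"delta_rot":[0,0,0]}]'
python3 - <<'E'
from h import *
snap('wrist','w14'); print(ctrl.get_obs()['q'])
plan((.607,.183,.151),185.4)
E
```

```text
t: 25.82
tool_pos: [0.4301, 0.2377, 0.2897]
tool_rot: [2.137, -2.301, 0.004]
contact_force: [-0.4, 0.3, 1.1]
opening: 0.0425
t: 26.58
tool_pos: [0.6091, 0.1689, 0.2891]
tool_rot: [2.319, -2.114, 0.002]
contact_force: [-1.2, 0.6, -0.6]
opening: 0.0431
[ 1.55560075e-01  4.37177246e-02  1.53881585e+00 -2.57032250e-03
  1.56068728e+00 -3.07956999e+00]
before-rot cm [-1.37 -0.05 13.86] after-rot cm [-1.33 -0.03 13.86] rot deg [ 0.08 -0.15 -0.04]
```

View pics/w14.png

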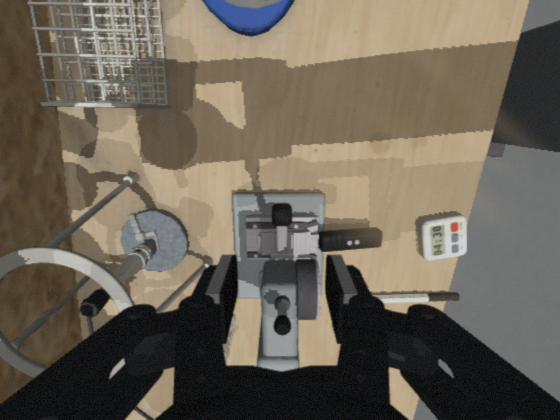

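```bash
python3 -m creep '[{"hand":0.5,"translation":[-0.7,0,4.5],"delta_rot":[0,0,0]},{"hand":0.5,"translation":[-0.65,0,4.5],"delta_rot":[0,0,0]},{"hand":0.5,"translation":[0,0,3.8],"delta_rot":[0,0,0]},{"hand":0.5,"translation":[0,0,1],"delta_rot":[0,0,0]},{"hand":0.5,"translation":[0,0,0],"delta_rot":[0,0,0]},{"hand":0,"translation":[0,0,0],"delta_rot":[0,0,0]},{"hand":0,"translation":[0,0,0],"delta_rot":[0,0,0]},{"hand":0,"translation":[0,0,0],"delta_rot":[0,0,0]}]' 40
python3 -m creep '[{"hand":0,"translation":[0,0,0],"delta_rot":[0,0,0]}]'
```

```text
t: 27.62
tool_pos: [0.6075, 0.183, 0.1558]
tool_rot: [2.324, -2.114, 0.007]
contact_force: [-4.1, -2.7, 4.8]
opening: 0.0166
t: 27.75
tool_pos: [0.6075, 0.1829, 0.1558]
tool_rot: [2.324, -2.114, 0.006]
contact_force: [-4.2, -2.2, 5.5]
opening: 0.0166
```

```bash
python3 -m creep '[{"hand":0,"translation":[0.26,0,0.39],"delta_rot":[0,0,0]},{"hand":0,"translation":[0.26,0,0.39],"delta_rot":[0,0,0]},{"hand":0,"translation":[0.22,0,0.41],"delta_rot":[0,0,0]},{"hand":0,"translation":[0.22,0,0.41],"delta_rot":[0,0,0]},{"hand":0,"translation":[0.2,0,0.42],"delta_rot":[0,0,0]},{"hand":0,"translation":[0.2,0,0.42],"delta_rot":[0,0,0]},{"hand":0,"translation":[0.16,0,0.44],"delta_rot":[0,0,0]},{"hand":0,"translation":[0.16,0,0.44],"delta_rot":[0,0,0]}]'
python3 -m creep '[{"hand":0,"translation":[0.13,0,0.45],"delta_rot":[0,0,0]},{"hand":0,"translation":[0.13,0,0.45],"delta_rot":[0,0,0]},{"hand":0,"translation":[0.09,0,0.46],"delta_rot":[0,0,0]},{"hand":0,"translation":[0.09,0,0.46],"delta_rot":[0,0,0]},{"hand":0,"translation":[0.06,0,0.47],"delta_rot":[0,0,0]},{"hand":0,"translation":[0.06,0,0.47],"delta_rot":[0,0,0]},{"hand":0,"translation":[0.02,0,0.47],"delta_rot":[0,0,0]},{"hand":0,"translation":[0,0,0],"delta_rot":[0,0,0]}]'
python3 - <<'E'
from h import *
im,d,c=snap('scene','s15');snap('wrist','w15')
a=cv2.resize(im[150:240,170:290],None,fx=6,fy=6,interpolation=cv2.INTER_CUBIC)
cv2.imwrite('pics/z15.png',a[:,:,::-1])
E
```

```text
t: 28.75
tool_pos: [0.6093, 0.1651, 0.1229]
tool_rot: [2.322, -2.113, 0.008]
contact_force: [-6.5, -6.9, 7.5]
opening: 0.0166
t: 29.75
tool_pos: [0.6098, 0.1585, 0.0893]
tool_rot: [2.321, -2.112, 0.009]
contact_force: [-3.2, -8.5, 3.3]
opening: 0.0167
```

View pics/z15.png

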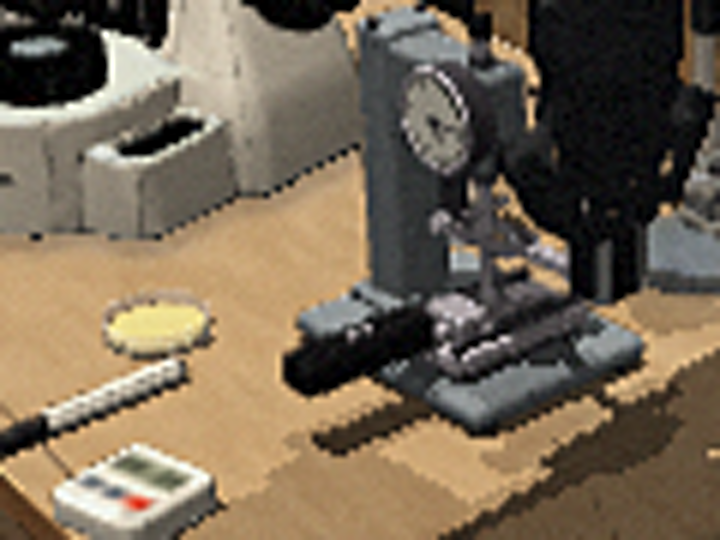

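View pics/w15.png

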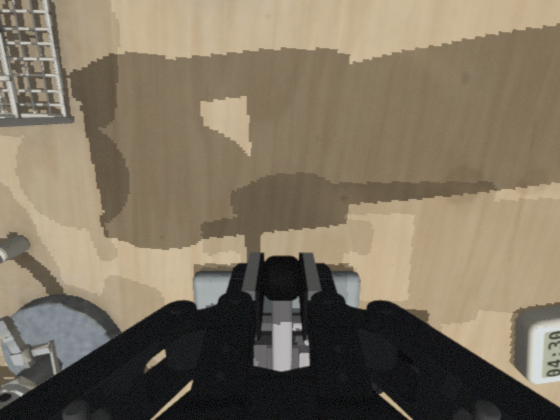

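```bash
python3 -m creep '[{"hand":0,"translation":[-0.1,0,0.4],"delta_rot":[0,0,0]},{"hand":0,"translation":[0,0,0],"delta_rot":[0,0,0]}]'
python3 -m creep '[{"hand":0,"translation":[0,0,0.3],"delta_rot":[0,0,0]},{"hand":0,"translation":[0,0,0],"delta_rot":[0,0,0]}]'
python3 -m creep '[{"hand":0,"translation":[0,0,0.3],"delta_rot":[0,0,0]},{"hand":0,"translation":[0,0,0],"delta_rot":[0,0,0]}]'
```

```text
t: 30.1
tool_pos: [0.6098, 0.1587, 0.0854]
tool_rot: [2.32, -2.111, 0.011]
contact_force: [-4.1, -12.1, 4.9]
opening: 0.0169
t: 30.35
tool_pos: [0.6098, 0.1588, 0.0834]
tool_rot: [2.32, -2.111, 0.01]
contact_force: [-5.7, -11.2, 7.2]
opening: 0.0169
t: 30.6
tool_pos: [0.6101, 0.1588, 0.0829]
tool_rot: [2.32, -2.11, 0.01]
contact_force: [-11.2, -12.0, 18.1]
opening: 0.0168
```

```bash
python3 -m creep '[{"hand":0,"translation":[0,0,-0.2],"delta_rot":[0,0,0]},{"hand":0.5,"translation":[0,0,0],"delta_rot":[0,0,0]},{"hand":0.5,"translation":[0,0,0],"delta_rot":[0,0,0]},{"hand":0.5,"translation":[0,0,0],"delta_rot":[0,0,0]},{"hand":0.5,"translation":[0,0,-3],"delta_rot":[0,0,0]},{"hand":0.5,"translation":[0,0,-5],"delta_rot":[0,0,0]},{"hand":0.5,"translation":[2,0,-5],"delta_rot":[0,0,0]},{"hand":0.5,"translation":[2,3,-5],"delta_rot":[0,0,0]}]'
python3 -m creep '[{"hand":0.5,"translation":[2,4,-2],"delta_rot":[0,0,0]},{"hand":0.5,"translation":[0,0,0],"delta_rot":[0,0,0]}]'
python3 - <<'E'
from h import *
im,d,c=snap('scene','s16');snap('wrist','w16')
a=cv2.resize(im[150:240,170:290],None,fx=6,fy=6,interpolation=cv2.INTER_CUBIC)
cv2.imwrite('pics/z16.png',a[:,:,::-1])
E
```

```text
t: 31.6
tool_pos: [0.583, 0.1252, 0.262]
tool_rot: [2.311, -2.124, 0.012]
contact_force: [-0.5, -0.6, 0.8]
opening: 0.0427
t: 31.85
tool_pos: [0.5433, 0.1119, 0.2836]
tool_rot: [2.294, -2.14, 0.025]
contact_force: [-0.5, -0.7, -0.3]
opening: 0.0427
```

View pics/z16.png

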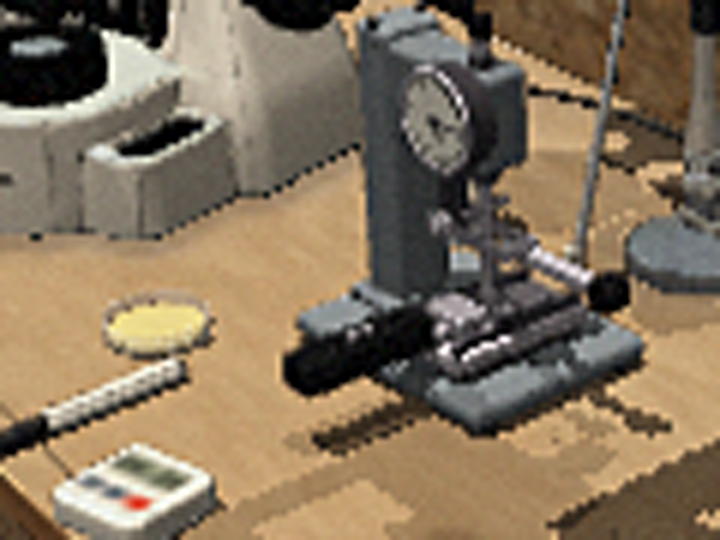

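View pics/w16.png

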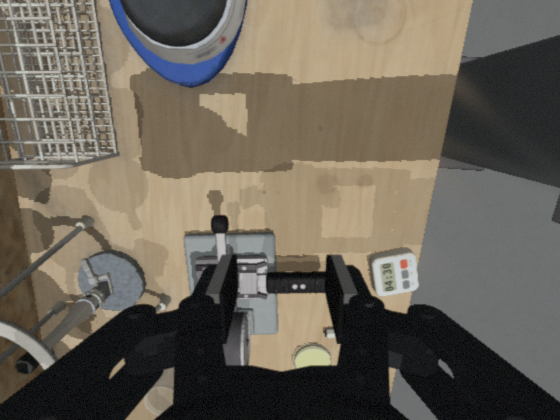

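```bash
python3 - <<'E'
from h import *
plan((.535,.195,.32),180)
E
python3 -m creep '[{"hand":1,"translation":[-4.2,0,-2],"delta_rot":[0,0,0]},{"hand":1,"translation":[-4.2,0.5,-2],"delta_rot":[0,0,3]},{"hand":1,"translation":[0,0,0],"delta_rot":[0,0,0]},{"hand":1,"translation":[0,0,0],"delta_rot":[0,0,0]}]'
python3 - <<'E'
from h import *
im,d,c=snap('wrist','w17'); P=pts(d,c); print(ctrl.get_obs()['q'])
a=cv2.resize(im[100:300,180:400],None,fx=3.4,fy=3);cv2.imwrite('pics/z17.png',a[:,:,::-1])
E
```

```text
before-rot cm [-8.26  0.26 -4.09] after-rot cm [-8.28  0.85 -3.97] rot deg [-0.19 -0.83  4.02]
t: 32.45
tool_pos: [0.5326, 0.1961, 0.3172]
tool_rot: [2.234, -2.193, 0.018]
contact_force: [0.4, 0.1, -0.8]
opening: 0.0857
[ 0.22826435 -0.1154718   1.64917434 -0.01527673  1.61135171 -2.93154496]
```

View pics/w17.png

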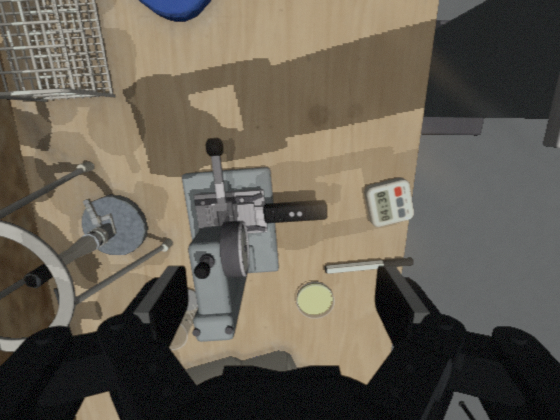

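View pics/z17.png

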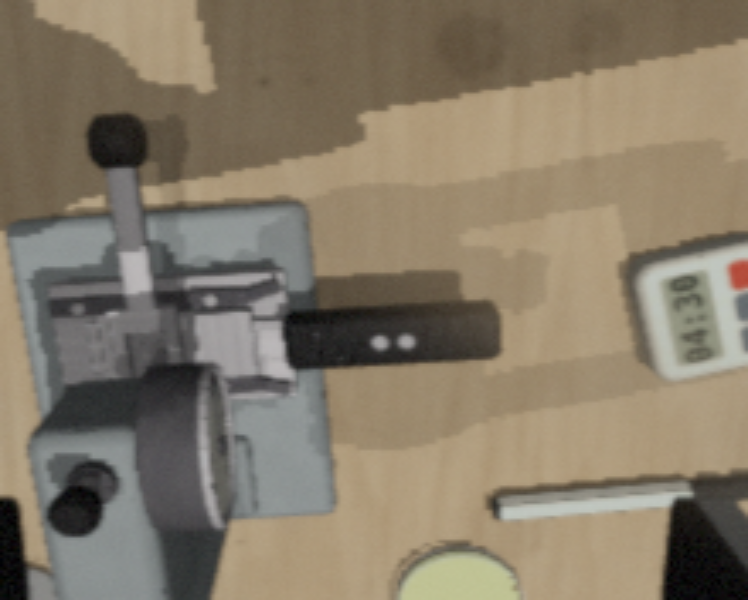

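```bash
python3 - <<'E'
from h import *
im,d,c=load('w17'); P=pts(d,c)
th=np.radians(5.4); xa=np.array([np.cos(th),np.sin(th)]); ya=np.array([-xa[1],xa[0]])
A=np.array([.601,.2533])
Q=np.dstack([((P[...,:2]-A)@xa)*1000,((P[...,:2]-A)@ya)*1000,P[...,2]*1000])
roi=np.zeros(d.shape,bool); roi[190:235,225:335]=1
h=roi&(im.max(-1)<75)&(Q[...,2]>44)&(Q[...,2]<62)&(Q[...,0]<-40)&(abs(Q[...,1])<25); q=Q[h]
print('handle x',np.percentile(q[:,0],[0.5,2,98,99.5]).round(1),'y',np.percentile(q[:,1],[1,99]).round(1),'z',np.median(q[:,2]))
r=cv2.minAreaRect(q[:,:2].astype(np.float32)); print(r)
k=np.linalg.lstsq(np.c_[q[:,:2],np.ones(len(q))],q[:,2],rcond=None)[0]; print('plane',k)
w=roi&(im.min(-1)>225)&(q is not None)
# profile along centreline
for u in range(200,335,4):
    v=int(round(212-(u-270)*0.02)); print(u,v,Q[v,u].round(1),im[v,u].tolist(), end=' | ')
print()
# platen front edge: right rail / platen points
m=(abs(Q[...,2]-34)<3)&(abs(Q[...,0])<60)&(abs(Q[...,1])<34); q=Q[m]; print('platen',cv2.minAreaRect(q[:,:2].astype(np.float32)),np.percentile(q,[1,99],axis=0).round(1).tolist())
s=(im.max(-1)<70); s[:130]=0;s[165:]=0;s[:,:200]=0;s[:,:][:,232:]=0
n,l,st,ce=cv2.connectedComponentsWithStats(s.astype(np.uint8)); i=1+st[1:,4].argmax(); q=P[l==i]; print('knob',np.median(q,0),np.percentile(q,95,0))
E
```

```text
handle x [-123.5 -120.5  -47.8  -46.7] y [-12.8   9.6] z 52.50743687217879
((-85.86802673339844, -1.3092565536499023), (23.405132293701172, 79.77070617675781), 89.9961166381836)
plane [-3.51929266e-03  1.14283069e-01  5.21685378e+01]
200 213 [41.8 -4.6 32.7] [119, 115, 115] | 204 213 [36.1 -4.5 33.7] [118, 116, 116] | 208 213 [29.9 -4.9 36.6] [114, 111, 111] | 212 213 [24.3 -4.7 37.3] [114, 112, 110] | 216 213 [  7.7 -18.2  85.3] [95, 94, 93] | 220 213 [13.7 -3.7 36.7] [88, 87, 87] | 224 213 [ 7.6 -4.3 40.3] [84, 85, 84] | 228 213 [ 1.3 -5.3 45.1] [80, 80, 81] | 232 213 [-11.  -16.2  83.4] [74, 72, 72] | 236 213 [-8.5 -3.1 40.2] [89, 87, 87] | 240 213 [-14.4  -3.7  43.8] [159, 159, 158] | 244 213 [-19.8  -3.7  45.1] [160, 157, 157] | 248 212 [-25.2  -4.5  44.5] [162, 160, 160] | 252 212 [-30.4  -4.   44.1] [164, 163, 163] | 256 212 [-35.3  -2.4  40.3] [169, 165, 166] | 260 212 [-40.6  -1.9  39.9] [183, 179, 180] | 264 212 [-46.9  -5.1  51.8] [30, 30, 32] | 268 212 [-52.2  -5.2  53.5] [33, 33, 33] | 272 212 [-57.4  -5.   54.3] [42, 41, 44] | 276 212 [-62.5  -4.1  52.4] [31, 34, 30] | 
[... 162 characters left out ...]
 133, 133] | 296 211 [-88.4  -4.   54.3] [54, 51, 49] | 300 211 [-93.6  -3.4  53.5] [91, 87, 85] | 304 211 [-98.8  -2.7  52.6] [51, 43, 42] | 308 211 [-103.9   -2.4   52.8] [63, 59, 54] | 312 211 [-109.    -2.4   54.2] [65, 59, 54] | 316 211 [-114.3   -1.5   52.5] [73, 66, 58] | 320 211 [-119.6   -0.9   51.8] [76, 69, 59] | 324 211 [-124.5   -1.2   54.1] [81, 72, 64] | 328 211 [-136.7   16.4   -1. ] [169, 150, 119] | 332 211 [-142.6   16.8   -0.8] [172, 152, 121] | 
platen ((-5.400028228759766, -0.6547737121582031), (59.837284088134766, 104.13854217529297), 89.71114349365234) [[-46.8, -30.2, 31.1], [46.1, 28.4, 37.0]]
knob [0.60867317 0.15758687 0.08866725] [0.61687211 0.16594129 0.09143871]
```

```bash
python3 - <<'E'
from h import *
print(ctrl.get_obs()['t'], ctrl.get_obs()['contact_force'])
print(ctrl.finish_job())
E
```

```text
32.5 [-0.25256766 -0.45528455  0.01845918]
the job is handed in; nothing more can be done
None
```

The stepped gauge is lying flat in the tester with the foot down on its middle step. I handed the job in at about 32.5 s, with the arm clear of everything.

**What I did:**
- I pinched the knob and raised the lever to its stop.
- I picked up the stepped gauge, which I told from the plain one by its step heights in the depth image. I turned it half round and slid it in thin end first between the rails until it met the platen.
- I let the gauge tip about 10° onto the raised foot before letting go. Its mass centre lies 15 mm in front of the platen edge, so it would have tipped on its own.
- I then lowered the lever to its stop. The foot pressed the gauge flat, and I let go of the knob.

**Last checks:**
- **Position:** the step edges are about 11 mm either side of the foot's axis, and the handle's rivets are centred about 88 mm in front of it. That puts the middle step within 1–2 mm of the right place.
- **Flatness:** the gauge is level along its length to about 0.2°. Its top faces read about 1–2 mm lower than the given heights, which is within the cameras' 2 mm calibration.
- **Lever:** the top of the knob is at 91 mm, which agrees with fully down. It had read about 99 mm at the start, so the lever was probably not quite down then.
- **Not checked:** the foot itself is hidden behind the dial in the last view, so I judged its contact from the lever and the gauge lying flat. I checked the other things on the bench only by eye, and none looked moved.

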